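Lock the gas box cover with the slot key

ROBOT

A 7-joint arm with a two-finger parallel gripper is mounted at the origin on the work surface. World frame = base frame: x ahead of the robot, y to its left, z up, the work surface at z = 0. Lengths are in m, angles in degrees, forces in N, time in s.
With the tool pointing down it reaches from about 0.35 to 0.9 m from the base axis. Payload 19.9 kg.
Tool frame: the origin (TCP) lies at the very end of the fingers, on their centre line; the grasp point (between the pads) lies 19 mm behind it; z points along the fingers, y is the direction in which the jaws open and shut (so a half turn about z gives the same grasp; the last joint's range is limited). The gripper opens to 94 mm and grips with 3 to 60 N. Pads are 16 mm wide; open, the fingers measure 119 mm over their backs; the gripper's body (75 mm by 177 mm) begins 78 mm behind the grasp point.
Start: joints at [65.518, 23.915, -0.59, 92.452, 0.269, 63.638, -3.037], TCP at [0.235, -0.579, 0.205] pointing down, gripper open.
Joint ranges: [-161.28, 161.28], [-22.2, 115.67], [-73.04, 71.86], [3.21, 147.25], [-68.34, 248.33], [10.77, 114.83], [-161.83, 161.83]. Speed limits (degrees/s): [108.29, 108.29, 136.94, 136.94, 172.46, 172.46, 172.46].

INTERFACE

Orientations are given as [roll, pitch, yaw] about the fixed x, y, z axes, in that order (R = Rz(yaw) Ry(pitch) Rx(roll)).
In Python, from station import * gives the robot as it stands.
- The arm moves only by the tool servo_tool, never from a script. Its argument "motion" is a list of rows, each an object of numbers: "x", "y", "z": the shift along the tool's x, y, z in mm; "wx", "wy", "wz": the turn, a rotation vector about the tool's x, y, z in rad. A call has 1 to 20 rows; each row shifts and turns the commanded pose from where the row before left it, along the tool's axes as they then stand; what a row does not reach is not made up. A row lasts 1/12 s, in which the tool goes at most 41.7 mm and 7.16 degrees, less where a joint would pass 70% of its speed; a pose out of reach is approached as far as the arm can. A call with a gripper value outside its range is refused whole. "claw" is the opening in per cent of the stroke, from 0 (shut) to 100 (fully open), set as the call begins (left out, the last holds). The fingers move at their own pace and stop on an object; the grip force is fixed at half the most. Time passes only in rows, so rows that do not move let the fingers close. It gives the time, the measured TCP pose, the force and the opening at its end, in the units of the state.
- read_state(): the state, without advancing time (a new reading comes with each control period).
- camera(name): name is "scene" or "side" or "wrist"; returns a dict with "color" (384x512x3 uint8, red, green, blue), "intrinsics" (3x3 intrinsics, pixels), "k1" (the pictures are not rectified: a ray, as slopes to the right and down, at radius r is drawn at 1 + k1 r^2 times it, then the intrinsics apply), "R" (3x3) and "t" (3): a world point X has camera coordinates R X + t. Camera axes: x right, y down, z forward; pixel columns grow to the right and rows downward; lengths in m; the calibration is good to about 2 mm. A picture is of the moment at which its call begins. There is no depth.
- finish_job(): hands the job in, once; it reports no verdict.
The state is a dict: "time_s": time; "joint_positions": joint angles; "joint_vel": joint speeds; "tau": joint torques, N m; "eef_pos": TCP position; "tool_rot": TCP orientation; "ft_force": force on the tool from outside, world axes, zero at the start; "wrist_torque": the same for the moment, N m; "gripper_width": opening from 0.0 (shut) to 1.0 (fully open).
Only numpy, scipy, OpenCV 4.12 (cv2) and the standard library are available. Lean on these libraries where they do the work, as an engineer would, in place of code of your own. Each camera call takes 0.05 s, during which the arm holds its last target.

TASK

Lock the cover of the gas shut-off box. First lay the slot key from the counter in its sloped rest and let go, so that you can take it again from the end of its handle; then put its blade in the slotted cam on the cover and turn the cam clockwise with it until it is fully home against its stop. Finish by laying the key back in the sloped rest, blade down, and letting go, with the other things on the counter left where they are.

Things in the scene. Friction and masses are not known exactly. Their poses are not given: they have to be found in the camera images.
- key: Loose straight slot key, 130 mm, 0.09 kg. Frame: x from handle to blade, y across its width, z up as it lies on the counter; origin on its underside, the key's axis is at z = 10 mm. Starts flat, blade pointing away from the robot within 30 degrees, left or right of the box (rest on the other side). Black handle 60 x 26 wide x 20 thick, x -70 to -10; shank 12 x 12, x -10 to 30. More under key_tip.
- key_tip (a point): Middle of the key's blade tip, key frame (60, 0, 10) mm. Steel collar 26 wide x 20 thick at key x 30 to 40, then the steel blade, 24 mm wide (along key y) x 4 thick, x 40 to 60, thinned to 2.8 mm over the last 4 mm.
- key_end (a point): Middle of the end face of the key's handle, key frame (-70, 0, 10) mm. The key's centre of mass is about 60 mm from it.
- rest: Steel key rest, fixed. Origin on the counter, at the centre of its 120 x 80 mm base plate; x level, away from the robot within 20 degrees; z up. An open trough slopes down towards +x at 50 degrees below level: 32 mm wide inside, floor 85 mm long with a 22 mm high end wall at the low end, cheeks 22 mm high along the lowest 60 mm only. Key lies in it on a flat side, tip against the end wall.
- rest_low (a point): Where key_tip is when the key lies in the rest (blade down the slope): rest frame (37.7, 0, 18.4) mm, 10 mm off the trough floor, at the end wall.
- rest_high (a point): Where key_end is when the key lies in the rest: rest frame (-45.9, 0, 118.0) mm. The upper 45 mm of the handle then stick out free beyond the trough and can be taken along the key's axis.
- box: Gas shut-off box, fixed, grey, 200 x 160 mm; origin under its centre, x along the 200 mm side, z up. On it a steel cover 190 x 150 x 6 mm whose top is at 66 mm with the cam at angle 0, 60 mm when it is home; in its middle the brass cam.
- slot (a point): On the vertical axis of the brass cam (disc of 44 mm diameter, 11 mm above the cover, mid-cover), at its top face: 77 mm over the counter at angle 0, 71 mm when home. A slot 32 long x 7 wide x 9 mm deep, closed at its ends, runs across it along this point's x axis, which turns with the cam.
- cam (a joint): Cam angle, rad, growing clockwise seen from above: 0 = slot along box x (released; starts 0 to 0.35), 1.571 = home at its hard stop. It draws itself and the cover down against a sprung gasket by 6 mm x angle/1.571, so the blade must be pressed after it. Takes 0.12 to 0.2 N m, stays where left. The blade has 0.13 rad play each way: turn past the nominal angle until the stop is felt.
- mug: White ceramic mug, 80 mm diameter, 90 mm high, bystander. Origin under its centre.
- jar: Glass jar with steel cap, 72 mm diameter, 110 mm high, bystander. Origin under its centre.
- gasket: Black rubber gasket ring, 72 mm outside diameter, 8 mm high, bystander. Origin under its centre.
- bowl: Small steel bowl, 76 mm diameter, 35 mm high, bystander. Origin under its centre.
- spoon: Wooden spoon, 280 mm, lying across beyond the box, bystander. Origin under its middle.
- tiffin: Three-tier steel tiffin carrier, 136 mm wide over its clips, 240 mm high, bystander far right. Origin under its centre.
Mind the look-alikes: they are no part of the job. What is shaped like the rest but orange, pink or purple is not meant.

How it is judged (in metres and radians):
On the way, in this order (a step that is already met when the one before it is completed fails the run):
1. the key lies in the sloped rest, blade down, let go (distance between key_tip and rest_low below 0.015 m and distance between key_end and rest_high below 0.015 m and contact force between the fingers and key below 0.2 N and linear speed of key below 0.03 m/s), for 0.2 s.
2. the key's blade is in the slot of the cam (3 mm deep or more) while the cam is still released (under 0.6 rad) (horizontal distance between key_tip and slot below 0.008 m and z of key_tip in the frame of slot below -0.003 m and value of joint cam below 0.6 rad), for 0.1 s.
3. the cam is turned home (over 1.49 rad) with the blade still in the slot (horizontal distance between key_tip and slot below 0.008 m and z of key_tip in the frame of slot below -0.003 m and value of joint cam above 1.49 rad), for 0.1 s.
At the end, for the whole second after the job is handed in: The cam is home (over 1.49 of 1.571 rad) and the key lies still in the sloped rest, let go, its tip and handle end each within 15 mm of where they belong (all of step 1 and value of joint cam above 1.49 rad); the robot touches nothing.
It fails at once if a bystander (mug, jar, gasket, bowl, spoon or tiffin) is moved by more than 30 mm (distance of any of mug, jar, gasket, bowl, spoon, tiffin from where it was at the start of the episode above 0.03 m).
It also fails if it takes over 72 s, if anything falls off the work surface, if the arm or the gripper's body presses on something with over 40 N, if the wrist force passes 120 N, or if a joint passes its speed limit or range.

## Working session

There is one attempt and no reset: what is moved stays moved. The work goes in short steps, Python scripts to look and compute and a tool call to move; the robot and the scene stay as the last step left them, time stands still between calls to the robot, and variables do not carry over. Pictures are saved under pics/ and viewed, and the job is handed in when it is done.

Besides the shell and the picture viewer there is one more tool, called after "Emit:" by a JSON object that holds its "op" and its "data", one argument or row to a line. servo_tool: Moves the arm, as the interface text tells. Its arguments: {"type":"object","properties":{"motion":{"type":"array","items":{"type":"object","properties":{"x":{"type":"number"},"y":{"type":"number"},"z":{"type":"number"},"wx":{"type":"number"},"wy":{"type":"number"},"wz":{"type":"number"}}}},"claw":{"type":"number"}},"required":["motion"]}

```bash
ls; mkdir -p pics; python3 - <<'E'
from station import *
import cv2
s=read_state()
for k in s: print(k,s[k])
for n in ["scene","side","wrist"]:
    c=camera(n); cv2.imwrite(f"pics/{n}0.png",c["color"][:,:,::-1])
    print(n,c["intrinsics"],c["k1"],c["R"],c["t"])
E
```

```text
pics
time_s 0.0
joint_positions [65.51696436 23.94746459 -0.59117967 92.48587979  0.26983667 63.63822395
 -3.03812234]
joint_vel [-0.10850049  0.02677537  0.05279211  0.05296294  0.05263415  0.00623566
 -0.10414546]
tau [-9.89382061e-04 -8.51267982e+01  6.38133287e-01 -4.26005852e+01
 -4.87687136e-02  1.85979396e-02  1.66491145e-04]
eef_pos [ 0.23504263 -0.57870641  0.20482887]
tool_rot [-1.79930000e+02  5.39075543e-03  2.21053229e+01]
ft_force [-0.30992339 -0.12988846 -0.6844467 ]
wrist_torque [-0.01044309  0.02958369  0.04053906]
gripper_width 1.001783304093672
scene [[360.20354445   0.         254.49200238]
 [  0.         360.20354445 190.95653506]
 [  0.           0.           1.        ]] -0.02424424962850992 [[ 0.066047    0.99779585 -0.00642223]
 [ 0.81140416 -0.05745297 -0.58165492]
 [-0.58074184  0.03320553 -0.8134103 ]] [ 0.02779329 -0.37439628  1.70942455]
side [[484.5552594    0.         255.9727881 ]
 [  0.         484.5552594  187.02355241]
 [  0.           0.           1.        ]] -0.01020817348976378 [[-0.87295425 -0.48775018 -0.00711589]
 [-0.30774523  0.5619902  -0.76776291]
 [ 0.37847556 -0.66803202 -0.64069452]] [0.41024408 0.27701248 1.3345781 ]
wrist [[309.04971413   0.         260.83900844]
 [  0.         309.04971413 192.2879492 ]
 [  0.           0.           1.        ]] -0.06760097715177991 [[ 0.37716653 -0.92614492 -0.00099439]
 [-0.88731311 -0.36165976  0.28614274]
 [-0.26536928 -0.10704113 -0.95818649]] [-0.62368788 -0.02963908  0.39187704]
```

View pics/scene0.png

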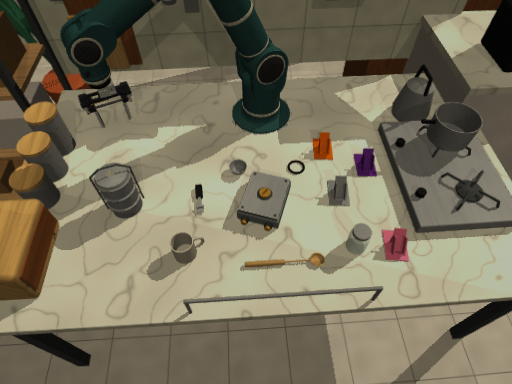

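View pics/side0.png

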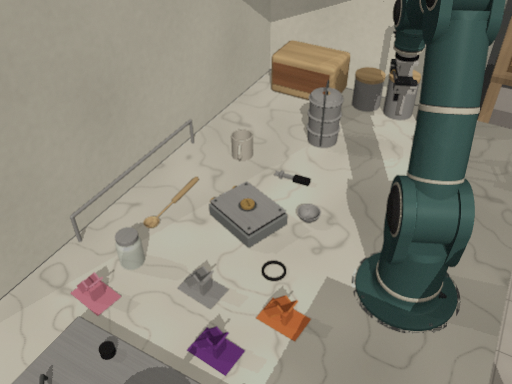

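View pics/wrist0.png

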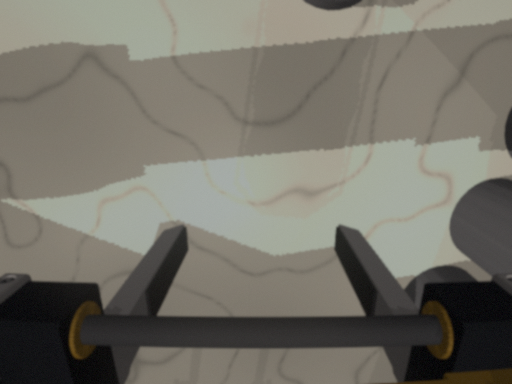

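```bash
cat > h.py <<'E'
import numpy as np, cv2
from scipy.spatial.transform import Rotation as Ro
def proj(c,X):
    X=np.atleast_2d(X); K=c["intrinsics"]
    p,_=cv2.projectPoints(X.astype(float),cv2.Rodrigues(np.array(c["R"]))[0],np.array(c["t"],float),K,np.array([c["k1"],0,0,0,0.]))
    return p[:,0]
def ray(c,uv):
    uv=np.atleast_2d(np.array(uv,float))
    n=cv2.undistortPoints(uv[:,None],c["intrinsics"],np.array([c["k1"],0,0,0,0.]))[:,0]
    d=np.c_[n,np.ones(len(n))]@np.array(c["R"]); o=-np.array(c["R"]).T@np.array(c["t"])
    return o,d
def back(c,uv,z):
    o,d=ray(c,uv); return o+d*((z-o[2])/d[:,2])[:,None]
def crop(c,x0,y0,x1,y1,s,fn,pts=()):
    im=np.ascontiguousarray(c["color"][:,:,::-1][y0:y1,x0:x1]); im=cv2.resize(im,None,fx=s,fy=s,interpolation=cv2.INTER_CUBIC)
    for i,p in enumerate(pts):
        q=(int((p[0]+.5-x0)*s),int((p[1]+.5-y0)*s)); cv2.drawMarker(im,q,(0,255,0) if i%2 else (255,0,255),cv2.MARKER_CROSS,10,1)
    cv2.imwrite(fn,im)
E
python3 - <<'E'
from station import *
from h import *
c=camera("scene"); crop(c,170,140,370,260,4,"pics/s1.png")
d=camera("side"); crop(d,150,150,350,310,4,"pics/d1.png")
for n,p in dict(handle=(199,185),blade=(200,212),rest=(339,190),cam=(264,193),mug=(183,247),bowl=(238,168),gask=(296,167),jar=(359,240)).items(): print(n,back(c,p,0.0 if n!='cam' else .075))
E
```

```text
handle [[ 0.41174173 -0.28081315  0.        ]]
blade [[ 0.54185139 -0.27394174  0.        ]]
rest [[0.47652594 0.28011156 0.        ]]
cam [[ 0.52270789 -0.02641648  0.075     ]]
mug [[ 0.68740481 -0.33218476  0.        ]]
bowl [[ 0.33423987 -0.11933993  0.        ]]
gask [[0.34616784 0.1239851  0.        ]]
jar [[0.70373777 0.30771395 0.        ]]
```

View pics/s1.png

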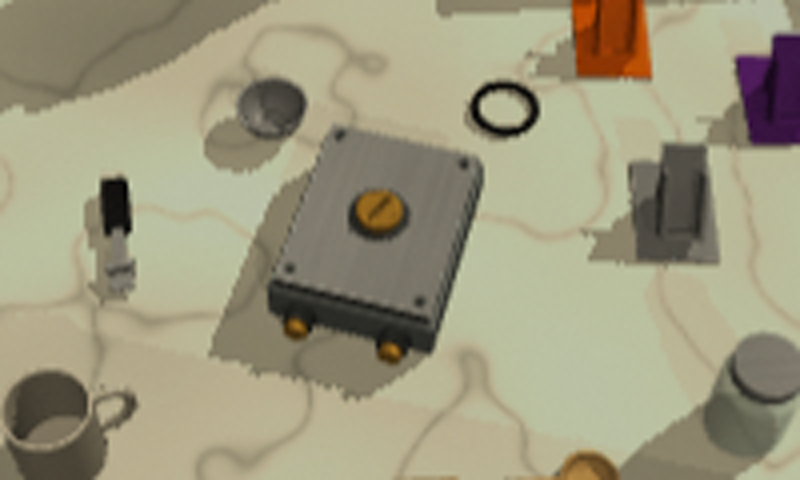

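View pics/d1.png

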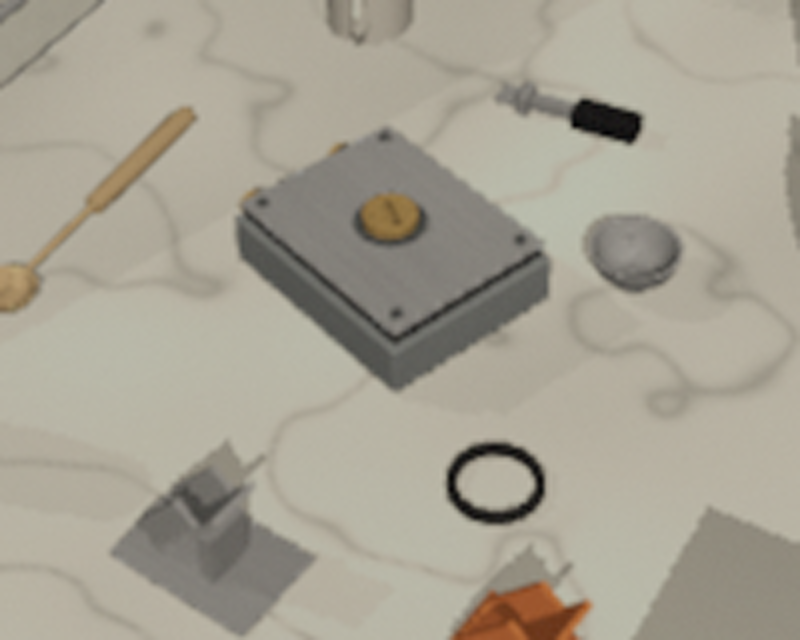

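The look-alikes for the rest are orange (322,147), purple (365,162) and pink (396,243). The grey steel one at scene (339,190) matches the description, and the crops confirm it. The key is at (199,185–212), with its black handle nearest the robot. The box cam is at (264,193). I'm moving to look at the key from above.

Emit:
{"op": "servo_tool", "data": {
  "motion": [
    {"wz": 0.11},
    {"wz": 0.11},
    {"wz": 0.11},
    {"x": 15,"y": -24},
    {"x": 15,"y": -24},
    {"x": 15,"y": -24},
    {"x": 15,"y": -24},
    {"x": 15,"y": -24},
    {"x": 15,"y": -24},
    {"x": 15,"y": -24},
    {"x": 15,"y": -24},
    {"x": 15,"y": -24},
    {"x": 15,"y": -24},
    {"x": 15,"y": -24},
    {"x": 15,"y": -24},
    {}
  ],
  "claw": 60
}}

```text
invalid input at $.motion[0]: expected keys x, y, z, wx, wy, wz
```

```bash
python3 - <<'E'
from station import *
from h import *
s=read_state(); print(s["time_s"],s["eef_pos"],s["tool_rot"],s["joint_positions"],s["ft_force"])
c=camera("wrist"); crop(c,0,0,512,384,1.5,"pics/w1.png")
E
```

```text
0.25 [ 0.23513557 -0.57891161  0.20519396] [-1.79969721e+02  2.02210313e-03  2.21063675e+01] [65.51874351 23.92826613 -0.59226048 92.46461759  0.26862558 63.6388447
 -3.03565605] [ 0.13179871  0.74669224 -0.41442843]
```

View pics/w1.png

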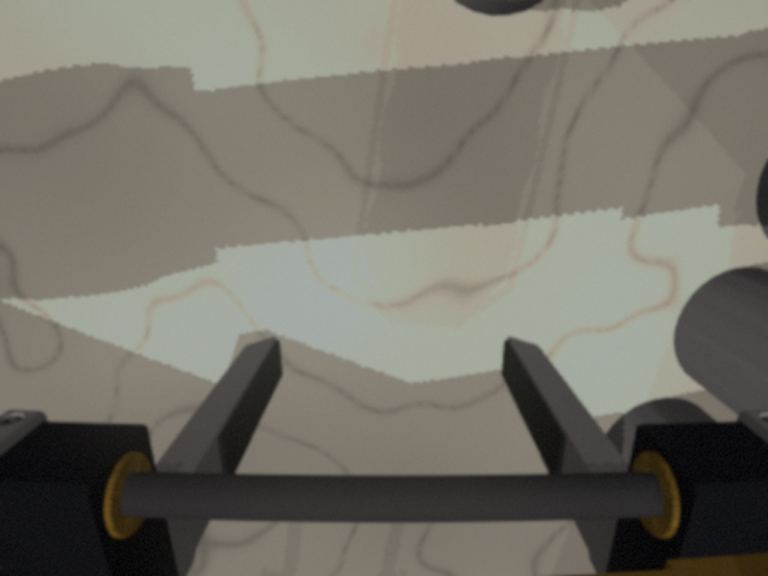

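The picture still shows the start view. The call was refused because every row needs all six keys.

Emit:
{"op": "servo_tool", "data": {
  "motion": [
    {"x": 0,"y": 0,"z": 0,"wx": 0,"wy": 0,"wz": 0.11},
    {"x": 0,"y": 0,"z": 0,"wx": 0,"wy": 0,"wz": 0.11},
    {"x": 0,"y": 0,"z": 0,"wx": 0,"wy": 0,"wz": 0.11},
    {"x": 15,"y": -24,"z": 0,"wx": 0,"wy": 0,"wz": 0},
    {"x": 15,"y": -24,"z": 0,"wx": 0,"wy": 0,"wz": 0},
    {"x": 15,"y": -24,"z": 0,"wx": 0,"wy": 0,"wz": 0},
    {"x": 15,"y": -24,"z": 0,"wx": 0,"wy": 0,"wz": 0},
    {"x": 15,"y": -24,"z": 0,"wx": 0,"wy": 0,"wz": 0},
    {"x": 15,"y": -24,"z": 0,"wx": 0,"wy": 0,"wz": 0},
    {"x": 15,"y": -24,"z": 0,"wx": 0,"wy": 0,"wz": 0},
    {"x": 15,"y": -24,"z": 0,"wx": 0,"wy": 0,"wz": 0},
    {"x": 15,"y": -24,"z": 0,"wx": 0,"wy": 0,"wz": 0},
    {"x": 15,"y": -24,"z": 0,"wx": 0,"wy": 0,"wz": 0},
    {"x": 15,"y": -24,"z": 0,"wx": 0,"wy": 0,"wz": 0},
    {"x": 15,"y": -24,"z": 0,"wx": 0,"wy": 0,"wz": 0},
    {"x": 0,"y": 0,"z": 0,"wx": 0,"wy": 0,"wz": 0}
  ],
  "claw": 60
}}

```text
time_s: 1.63
eef_pos: [0.4013, -0.277, 0.2056]
tool_rot: [-179.9, -0.0, 3.5]
ft_force: [0.2, 0.3, -0.0]
gripper_width: 0.599
```

```bash
python3 - <<'E'
from station import *
from h import *
s=read_state(); print(s["time_s"],s["eef_pos"],s["tool_rot"],s["joint_positions"],s["ft_force"])
c=camera("wrist"); crop(c,0,0,512,384,1.5,"pics/w2.png")
import pickle; pickle.dump(c,open("w2.pkl","wb"))
E
```

```text
1.6333 [ 0.40132073 -0.27697337  0.20562546] [-1.79949675e+02 -4.97992228e-02  3.52931225e+00] [ 38.04266777  10.0129153   -7.79678858 111.31694149   1.49955194
  58.75628587 -56.88506998] [ 0.17703292  0.32438635 -0.04536727]
```

View pics/w2.png

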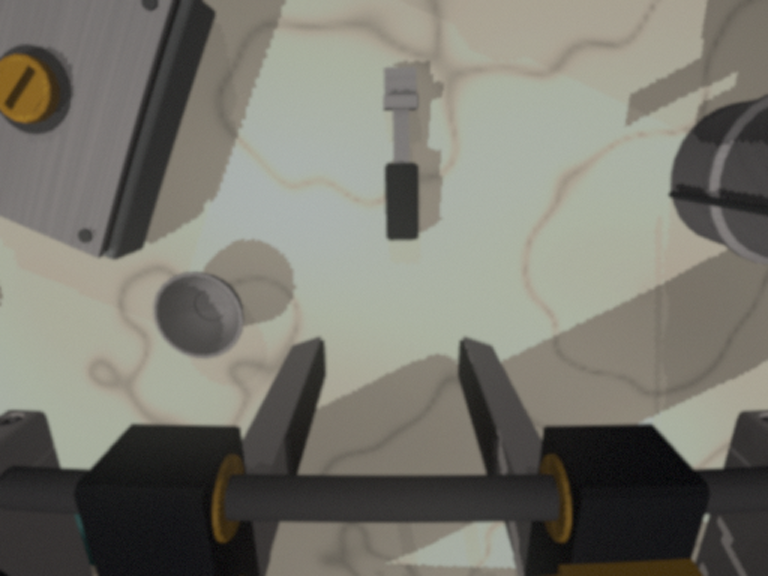

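The wrist picture shows the key in full: handle end at about (403,239), blade tip at (401,67) in the 1.5x picture. The cam slot is at (22,89) and the bowl at (199,314). Next I fit the key.

```bash
python3 - <<'E'
from h import *
import pickle
c=pickle.load(open("w2.pkl","rb"))
crop(c,235,35,315,170,5,"pics/w2k.png")
f=lambda u,v:(u/1.5-.5+.17,v/1.5-.33)
e=back(c,f(403,239),.02)[0]; h0=back(c,f(403,163),.02)[0]; t=back(c,f(401,67),.012)[0]
print(e,h0,t, np.linalg.norm((t-e)[:2]),np.linalg.norm((h0-e)[:2]), np.degrees(np.arctan2((t-e)[1],(t-e)[0])))
print("camslot",back(c,f(8,107),.077),back(c,f(34,70),.077), back(c,f(22,89),.077))
E
```

```text
[ 0.41869249 -0.28375206  0.02      ] [ 0.47725353 -0.27971311  0.02      ] [ 0.54670658 -0.27365774  0.012     ] 0.12841146041563084 0.05870016559461921 4.508624727356558
camslot [[ 0.50249654 -0.01667445  0.077     ]] [[ 0.5256935 -0.0379788  0.077    ]] [[ 0.51390506 -0.02819171  0.077     ]]
```

View pics/w2k.png

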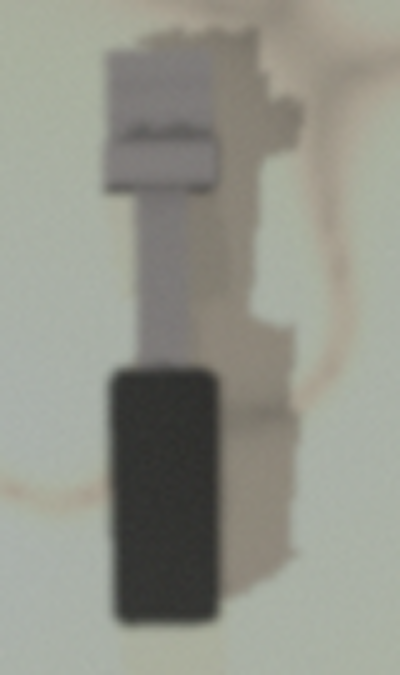

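Emit:
{"op": "servo_tool", "data": {
  "motion": [
    {"x": 0,"y": 0,"z": 0,"wx": 0,"wy": 0,"wz": -0.017},
    {"x": 0,"y": 0,"z": 0,"wx": 0,"wy": 0.1,"wz": 0},
    {"x": 0,"y": 0,"z": 0,"wx": 0,"wy": 0.1,"wz": 0},
    {"x": 0,"y": 0,"z": 0,"wx": 0,"wy": 0.1,"wz": 0},
    {"x": 0,"y": 0,"z": 0,"wx": 0,"wy": 0.1,"wz": 0},
    {"x": 0,"y": 0,"z": 0,"wx": 0,"wy": 0.1,"wz": 0},
    {"x": 0,"y": 0,"z": 0,"wx": 0,"wy": 0.1,"wz": 0},
    {"x": 0,"y": 0,"z": 0,"wx": 0,"wy": 0,"wz": 0}
  ]
}}

```text
time_s: 2.35
eef_pos: [0.3967, -0.2814, 0.2042]
tool_rot: [-179.7, -32.1, 4.1]
ft_force: [-0.0, -0.9, -0.5]
gripper_width: 0.599
```

```bash
cat >> h.py <<'E'
def st(s=None):
    from station import read_state
    s=s or read_state(); return np.array(s["eef_pos"]),Ro.from_euler("xyz",s["tool_rot"],degrees=True),s
def plan(target,Rt=None):
    p,R,s=st(); print("t",s["time_s"],"p",p.round(4),"rpy",np.round(s["tool_rot"],2),"q",np.round(s["joint_positions"],1),"F",np.round(s["ft_force"],1),"T",np.round(s["wrist_torque"],2),"w",round(s["gripper_width"],3))
    if Rt is not None: print("rotvec tool",(R.inv()*Rt).as_rotvec().round(4))
    if target is not None: print("shift tool (now)",(R.inv().apply(np.array(target)-p)*1000).round(1), "after rot" if Rt is not None else "", (Rt.inv().apply(np.array(target)-p)*1000).round(1) if Rt is not None else "")
def toolR(zdir,ydir):
    z=np.array(zdir,float);z/=np.linalg.norm(z); y=np.array(ydir,float); y-=z*(y@z); y/=np.linalg.norm(y)
    return Ro.from_matrix(np.c_[np.cross(y,z),y,z])
E
python3 - <<'E'
from h import *
plan([0.4499,-0.2813,0.0075]); plan([0.4499-.0509,-0.2813-.004,0.0075+.074])
E
```

```text
t 2.35 p [ 0.3967 -0.2814  0.2042] rpy [-179.72  -32.11    4.05] q [ 52.8   1.1  -4.2 129.2 -43.9  37.7  -4.6] F [-0.  -0.9 -0.5] T [ 0.03  0.48 -0.  ] w 0.599
shift tool (now) [-59.6   4.6 194.8]  
t 2.35 p [ 0.3967 -0.2814  0.2042] rpy [-179.72  -32.11    4.05] q [ 52.8   1.1  -4.2 129.2 -43.9  37.7  -4.6] F [-0.  -0.9 -0.5] T [ 0.03  0.48 -0.  ] w 0.599
shift tool (now) [-63.5   4.6 105. ]
```

Emit:
{"op": "servo_tool", "data": {
  "motion": [
    {"x": -10,"y": 0,"z": 20,"wx": 0,"wy": 0.01,"wz": 0},
    {"x": -10,"y": 1,"z": 20,"wx": 0,"wy": 0.01,"wz": 0},
    {"x": -10,"y": 1,"z": 20,"wx": 0,"wy": 0.01,"wz": 0},
    {"x": -10,"y": 1,"z": 20,"wx": 0,"wy": 0.01,"wz": 0},
    {"x": -10,"y": 1,"z": 20,"wx": 0,"wy": 0,"wz": 0},
    {"x": -10,"y": 0,"z": 20,"wx": 0,"wy": 0,"wz": 0},
    {"x": 0,"y": 0,"z": 15,"wx": 0,"wy": 0,"wz": 0},
    {"x": 0,"y": 0,"z": 0,"wx": 0,"wy": 0,"wz": 0},
    {"x": 0,"y": 0,"z": 0,"wx": 0,"wy": 0,"wz": 0}
  ]
}}

```text
time_s: 3.1
eef_pos: [0.4199, -0.2823, 0.0715]
tool_rot: [-179.5, -33.8, 4.1]
ft_force: [0.6, -0.6, -0.1]
gripper_width: 0.597
```

```bash
python3 - <<'E'
from h import *
from station import *
a=.6;h=np.array([np.cos(.0787),np.sin(.0787),0]);l=np.array([-h[1],h[0],0])
plan([0.4499,-0.2813,0.0075],toolR(h*np.sin(a)-np.array([0,0,np.cos(a)]),-l))
c=camera("wrist"); crop(c,0,0,512,384,1.5,"pics/w3.png")
E
```

```text
t 3.1 p [ 0.4199 -0.2823  0.0715] rpy [-179.5   -33.84    4.07] q [ 72.9  20.9 -28.7 132.9 -67.3  17.9  25.1] F [ 0.6 -0.6 -0.1] T [0.01 0.52 0.03] w 0.597
rotvec tool [-0.0045  0.0094 -0.0063]
shift tool (now) [-10.7   1.8  69.8] after rot [-11.4   1.4  69.7]
```

View pics/w3.png

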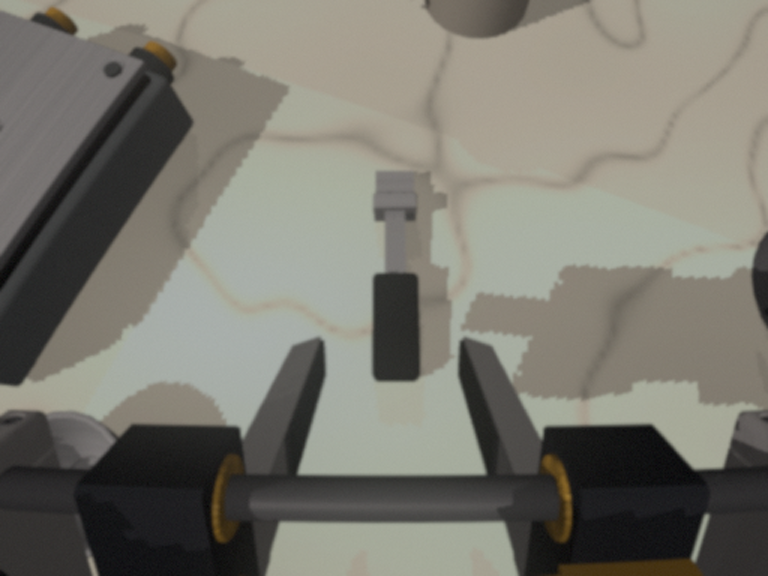

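```bash
cat > kin.py <<'E'
import numpy as np, itertools
from scipy.optimize import least_squares
from scipy.spatial.transform import Rotation as Ro
S=[([65.51874351,23.92826613,-0.59226048,92.46461759,0.26862558,63.6388447,-3.03565605],[.23513557,-.57891161,.20519396],[-179.969721,0.002,22.1063675]),
([38.04266777,10.0129153,-7.79678858,111.31694149,1.49955194,58.75628587,-56.88506998],[.40132073,-.27697337,.20562546],[-179.949675,-.0498,3.52931]),
([52.8,1.1,-4.2,129.2,-43.9,37.7,-4.6],[.3967,-.2814,.2042],[-179.72,-32.11,4.05]),
([72.9,20.9,-28.7,132.9,-67.3,17.9,25.1],[.4199,-.2823,.0715],[-179.5,-33.84,4.07])]
def fkR(q,sg,o7):
    q=np.array(q)*sg
    return Ro.from_euler("ZYZYZYZ",[*q[:6],q[6]+o7],degrees=True) if False else None
def fk(q,sg,P):
    q=np.radians(np.array(q)*sg); d1,d3,a3,a4,d5,a6,d7,o7,b1,a5=P
    R=Ro.identity(); p=np.array([0,0,0.])
    seq=[("z",q[0],(0,0,d1)),("y",q[1],(a5,0,d3)),("z",q[2],(a3,0,0)),("y",q[3],(a4,0,d5)),("z",q[4],(0,0,0)),("y",q[5],(a6,0,0)),("z",q[6]+o7,(0,0,d7))]
    R=Ro.from_euler("z",b1)
    for ax,a,t in seq:
        R=R*Ro.from_euler(ax,a); p=p+R.apply(t)
    return p,R
def fit(S,rots_only=False):
    best=[]
    for sg in itertools.product([1,-1],repeat=7):
      if sg[1]<0: continue
      for b in (0,np.pi):
       for o in (0,np.pi/2,np.pi,-np.pi/2):
        P=[.3,.4,0,0,.4,0.1,.3,o,b,0]
        e=0
        for q,p,r in S:
            e+=(Ro.from_euler("xyz",r,degrees=True).inv()*fk(q,np.array(sg),P)[1]).magnitude()
        best.append((e,sg,b,o))
    best.sort(key=lambda t:t[0]); return best
if __name__=="__main__":
    B=fit(S)
    for b in B[:6]: print(b)
    e,sg,b,o=B[0]
    def res(v):
        P=[*v[:7],o,b,v[7]]; out=[]
        for q,p,r in S:
            pp,R=fk(q,np.array(sg),P); out+=list((pp-p)*100)
        return np.r_[out,(v[2]+v[3])*.1,v[7]*.1]
    r=least_squares(res,[.36,.4,.05,-.05,.4,.1,.3,0]); print(r.x.round(4),np.array(r.fun).round(2))
E
python3 kin.py
```

```text
(0.0020173283258793874, (-1, 1, -1, 1, -1, 1, -1), 0, 1.5707963267948966)
(1.1957011709242287, (1, 1, 1, 1, 1, 1, 1), 0, -1.5707963267948966)
(1.439840683637411, (-1, 1, 1, 1, -1, 1, -1), 0, 1.5707963267948966)
(1.7702037508350696, (1, 1, -1, 1, 1, 1, 1), 0, -1.5707963267948966)
(1.9520854307766415, (-1, 1, -1, -1, -1, -1, -1), 3.141592653589793, -1.5707963267948966)
(2.30535510204262, (-1, 1, -1, 1, -1, 1, -1), 3.141592653589793, -1.5707963267948966)
[ 0.2387  0.4728 -0.0355 -0.0117  0.4639  0.0466  0.2498  0.0943] [ 2.51  1.67 -0.38  1.62  1.1   0.8   0.74  1.16  0.15 -0.63 -0.32 -0.57
 -0.    0.01]
```

```bash
cat > kin2.py <<'E'
from kin import *
sg=np.array([-1,1,-1,1,-1,1,-1])
def fk2(q,v):
    d1,d3,d5,d7,a3,a4,a6,y2,y4,y6=v
    q=np.radians(np.array(q)*sg); q[6]+=np.pi/2
    R=Ro.identity(); p=np.zeros(3)
    for ax,a,t in [("z",q[0],(0,0,d1)),("y",q[1],(0,y2,0)),("z",q[2],(a3,0,d3)),("y",q[3],(a4,y4,0)),("z",q[4],(0,0,d5)),("y",q[5],(a6,y6,0)),("z",q[6],(0,0,d7))]:
        R=R*Ro.from_euler(ax,a); p=p+R.apply(t)
    return p,R
names="d1 d3 d5 d7 a3 a4 a6 y2 y4 y6".split()
if __name__=="__main__":
  for free in (["a6"],["y2","y4","y6"],["a6","y2","y4"],["a6","a3","a4"],["a6","y2","y6"],["a6","y2","y4","y6"],["a6","a3","a4","y2","y4","y6"]):
    idx=[names.index(n) for n in names[:4]+free]
    def res(x):
        v=np.zeros(10); v[idx]=x
        return np.concatenate([ (fk2(q,v)[0]-p)*100 for q,p,r in S]+[x[4:]*.02])
    x0=np.r_[.36,.4,.4,.25,np.zeros(len(free))]
    r=least_squares(res,x0); print(free,r.x.round(4),"max cm",abs(r.fun[:12]).max().round(3))
E
python3 kin2.py
```

```text
['a6'] [ 0.2608  0.4963  0.4459  0.3128 -0.0244] max cm 2.827
['y2', 'y4', 'y6'] [ 2.893e-01  5.021e-01  4.697e-01  3.343e-01 -1.410e-02 -1.670e-02
  1.000e-04] max cm 0.031
['a6', 'y2', 'y4'] [ 2.895e-01  5.020e-01  4.694e-01  3.345e-01 -3.000e-04 -1.410e-02
 -1.660e-02] max cm 0.027
['a6', 'a3', 'a4'] [ 0.2416  0.4894  0.442   0.2973 -0.016   0.006  -0.0136] max cm 2.687
['a6', 'y2', 'y6'] [ 0.287   0.5092  0.4625  0.3437 -0.0064 -0.0276 -0.003 ] max cm 0.253
['a6', 'y2', 'y4', 'y6'] [ 0.2903  0.502   0.4677  0.3361 -0.0017 -0.013  -0.0165 -0.0012] max cm 0.017
['a6', 'a3', 'a4', 'y2', 'y4', 'y6'] [ 0.2893  0.5025  0.4674  0.3369 -0.0021 -0.0009 -0.0011 -0.0143 -0.0152
 -0.0013] max cm 0.002
```

```bash
python3 - <<'E'
from station import *
from h import *
import pickle
c=camera("scene"); crop(c,315,165,365,215,12,"pics/s2.png")
d=camera("side"); crop(d,170,255,235,315,12,"pics/d2.png")
pickle.dump((c,d),open("cd.pkl","wb"))
E
```

```text
(no output)
```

View pics/s2.png

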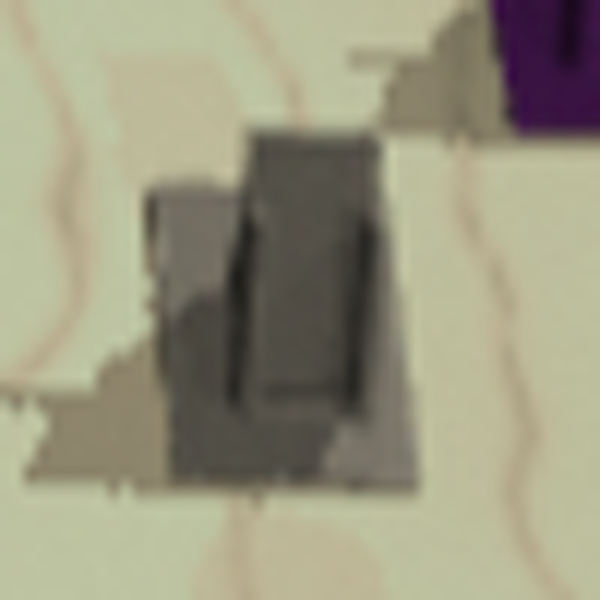

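View pics/d2.png

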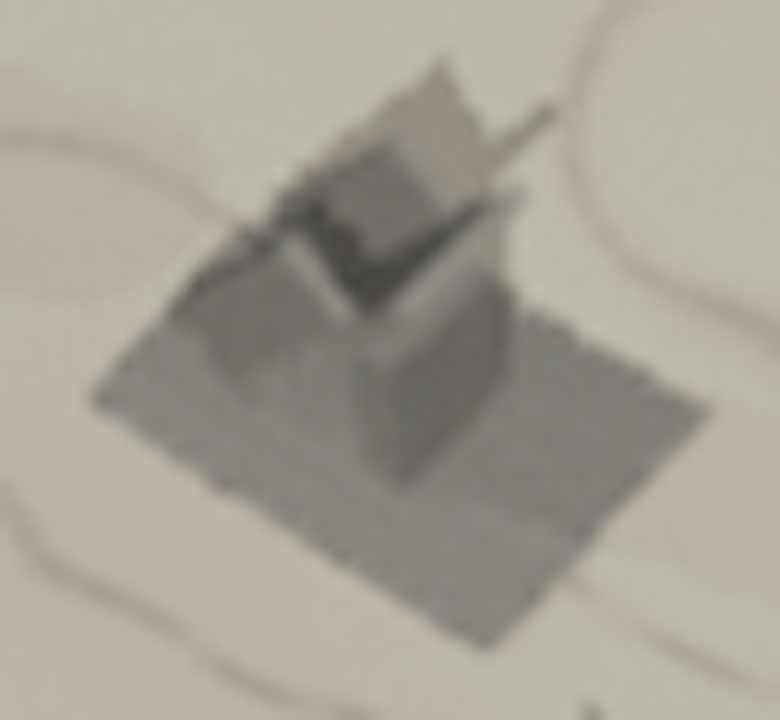

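```bash
python3 - <<'E'
from h import *
import pickle
from scipy.optimize import least_squares
c,d=pickle.load(open("cd.pkl","rb"))
sc=[((148,190),(-60,-40)),((170,487),(60,-40)),((418,487),(60,40))]
sd=[((90,398),(60,40)),((485,648),(-60,40)),((712,412),(-60,-40))]
U=lambda p,o:np.array([o[0]+p[0]/12-.5,o[1]+p[1]/12-.5])
def W(v,q):
    q=np.array(q)/1000; cs,sn=np.cos(v[2]),np.sin(v[2]); return np.array([v[0]+cs*q[0]-sn*q[1],v[1]+sn*q[0]+cs*q[1],v[3]])
def res(v):
    return np.concatenate([proj(c,W(v,q))[0]-U(p,(315,165)) for p,q in sc]+[proj(d,W(v,q))[0]-U(p,(170,255)) for p,q in sd])
for fr in (0,1):
    r=least_squares(lambda x: res(np.r_[x[:3],x[3] if fr else .004]),[.48,.28,0,.004]); print(r.x,np.degrees(r.x[2]),r.fun.round(2))
v=r.x; 
def P(x,y,z): q=W(v,(x,y)); return [q[0],q[1],z/1000]
pts=[P(37.7,0,18.4),P(-45.9,0,118)]
print(pts)
# trough edges for check: floor centre high end: 85 along slope from end wall: tip at end wall; floor pt=tip-10*normal
t=np.array([37.7,18.4]); n=np.array([np.sin(np.radians(50)),np.cos(np.radians(50))]); u=np.array([-np.cos(np.radians(50)),np.sin(np.radians(50))])
fl=t-10*n
Q=[P((fl+85*u)[0],s*16,(fl+85*u)[1]) for s in(-1,1)]+[P((fl+60*u+22*n)[0],s*16,(fl+60*u+22*n)[1]) for s in(-1,1)]+[P((fl+22*n)[0],s*16,(fl+22*n)[1]) for s in(-1,1)]
crop(c,315,165,365,215,12,"pics/s2m.png",proj(c,np.array(Q)));crop(d,170,255,235,315,12,"pics/d2m.png",proj(d,np.array(Q)))
E
python3 -c "
import cv2,numpy as np
a=cv2.imread('pics/s2m.png');b=cv2.imread('pics/d2m.png')
a=cv2.resize(a,(390,390));b=cv2.resize(b,(400,370));o=np.zeros((390,790,3),np.uint8);o[:,:390]=a;o[:370,390:]=b;cv2.imwrite('pics/m2.png',o)"
```

```text
[ 0.48678729  0.27274534 -0.11063238  0.004     ] -6.3387681664873945 [-0.12 -1.01  0.27 -1.25  0.27 -0.57 -0.69 -0.51 -0.08 -0.45 -0.38 -0.54]
[ 4.87404897e-01  2.71624987e-01 -1.09254327e-01 -2.56148388e-04] -6.259811806076897 [-0.54 -0.23 -0.14 -0.49 -0.19  0.17 -0.46  0.13  0.1   0.11 -0.29  0.04]
[[np.float64(0.524880117512676), np.float64(0.26751428795904747), 0.0184], [np.float64(0.44177856743316124), np.float64(0.2766297898312369), 0.118]]
```

View pics/m2.png

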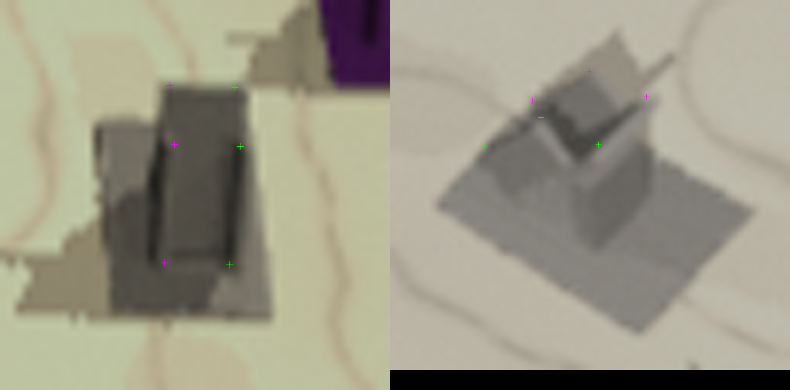

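```bash
cat > ik.py <<'E'
from kin2 import *
from h import toolR
V=np.array([.2894,.5020,.4695,.3344,0,0,0,-.0141,-.0167,0])
lo=np.array([-161.28,-22.2,-73.04,3.21,-68.34,10.77,-161.83]);hi=np.array([161.28,115.67,71.86,147.25,248.33,114.83,161.83])
def solve(p,R,q0,w=0.0):
    def res(q):
        pp,RR=fk2(q,V); return np.r_[(pp-p)*10,(R.inv()*RR).as_rotvec()*5,(np.array(q)-q0)*w]
    r=least_squares(res,np.clip(q0,lo+1,hi-1),bounds=(lo,hi)); return r.x,np.linalg.norm(r.fun[:6])
def sols(p,R,n=60,seed=0):
    rng=np.random.default_rng(seed); out=[]
    for i in range(n):
        q0=lo+rng.random(7)*(hi-lo); q,e=solve(p,R,q0)
        if e<1e-3: out.append(q)
    return out
E
cat > t.py <<'E'
from ik import *
yr=np.radians(-6.3);h=np.array([np.cos(yr),np.sin(yr),0]);l=np.array([-h[1],h[0],0]);Z=np.array([0,0,1.])
rh=np.array([.4418,.2766,.118]);s5,c5=np.sin(np.radians(50)),np.cos(np.radians(50))
kd=h*c5-Z*s5
def show(n,p,z,y):
    S_=sols(p,toolR(z,y)); m=[np.min(np.minimum(q-lo,hi-q)[[1,2,3,4,5,6]]) for q in S_]
    print(n,len(S_)); 
    for i in np.argsort(m)[::-1][:4]: print("  ",S_[i].round(0),round(m[i],1))
for s in (1,-1): show(f"axial {s}",rh+kd*.042,kd,s*l)
yk=np.radians(4.5);hk=np.array([np.cos(yk),np.sin(yk),0]);lk=np.array([-hk[1],hk[0],0])
for a in (0,.2,.4,.6):
  for s in (1,-1):
    show(f"counter {a} {s}",np.array([.4499,-.2813,.0075]),hk*np.sin(a)-Z*np.cos(a),s*lk)
    b=np.radians(50)-a # rest tilt back
    show(f"  rest {a} {s}",rh+kd*.031,-h*np.sin(b)-Z*np.cos(b),s*l)
for d in (-40,-90,-140,40,90,140,180,0):
    y=np.radians(d); show(f"slot toolyaw_y {d}",np.array([.514,-.028,.15]),-Z,np.array([np.cos(y),np.sin(y),0]))
E
python3 t.py
```

```text
axial 1 35
   [ -5.  32. -57. 131.  92.  59. -44.] 16.3
   [ -6.  31. -55. 131.  92.  58. -44.] 16.3
   [ -7.  31. -55. 131.  92.  58. -44.] 16.3
   [ -7.  31. -54. 131.  92.  58. -44.] 16.3
axial -1 25
   [-22.  25. -37. 131.  88.  48. 135.] 15.9
   [-23.  24. -35. 131.  88.  47. 135.] 15.9
   [-25.  24. -32. 131.  88.  46. 135.] 15.8
   [-26.  24. -32. 131.  88.  46. 135.] 15.8
counter 0 1 28
   [ 60.  37. -40. 113.  34.  43.  94.] 32.3
   [ 59.  36. -38. 113.  33.  42.  96.] 31.6
   [ 59.  36. -38. 113.  32.  42.  96.] 31.4
   [ 55.  34. -33. 113.  28.  41. 100.] 29.9
  rest 0 1 34
   [ -4.  55. -30.  77.  -4.  95.  53.] 20.1
   [ -6.  54. -25.  77.  -7.  95.  56.] 20.0
   [ -6.  54. -25.  77.  -7.  95.  56.] 20.0
   [  1.  57. -38.  77.   1.  95.  49.] 19.9
counter 0 -1 26
   [ 61.  37. -41. 113.  35.  44. -87.] 31.7
   [ 59.  36. -38. 113.  32.  42. -84.] 31.5
   [ 55.  35. -34. 113.  29.  41. -81.] 30.1
   [ 63.  38. -43. 113.  37.  44. -88.] 29.6
  rest 0 -1 27
   [  -3.   55.  -32.   77.   -3.   95. -128.] 20.1
   [  -2.   55.  -32.   77.   -2.   95. -128.] 20.1
   [  -6.   5
[... 3520 characters left out ...]
 78.] 37.0
   [ 27.  19. -33. 110.  13.  54.  78.] 36.9
   [ 20.  18. -24. 111.   9.  53.  82.] 36.7
slot toolyaw_y 140 32
   [ 27.  19. -33. 110.  13.  54. 128.] 33.5
   [ 26.  19. -32. 110.  12.  54. 129.] 33.1
   [ 26.  19. -31. 110.  12.  54. 129.] 32.8
   [ 34.  21. -41. 110.  17.  55. 125.] 32.4
slot toolyaw_y 180 42
   [ 49.  29. -63. 110.  30.  60. 154.] 8.2
   [ 49.  29. -62. 110.  29.  59. 154.] 7.8
   [ 48.  28. -61. 110.  29.  59. 155.] 7.0
   [ 48.  28. -60. 110.  28.  59. 155.] 6.7
slot toolyaw_y 0 35
   [ 29.  20. -35. 110.  14.  54. -13.] 37.0
   [ 29.  20. -35. 110.  14.  54. -13.] 37.0
   [ 24.  19. -29. 110.  11.  54. -10.] 36.9
   [ 22.  18. -27. 110.  10.  54.  -9.] 36.8
```

The model of the arm fits its readings to within 0.3 mm. It shows that a slight forward tilt (0.2 rad) on the counter suits both the pick and the rest, so I'm tilting back to that.

Emit:
{"op": "servo_tool", "data": {
  "motion": [
    {"x": 0,"y": 0,"z": -5,"wx": 0,"wy": -0.1,"wz": 0},
    {"x": 0,"y": 0,"z": 0,"wx": 0,"wy": -0.1,"wz": 0},
    {"x": 0,"y": 0,"z": 0,"wx": 0,"wy": -0.1,"wz": 0},
    {"x": 0,"y": 0,"z": 0,"wx": 0,"wy": -0.1,"wz": 0},
    {"x": 0,"y": 0,"z": 0,"wx": 0,"wy": 0,"wz": 0}
  ]
}}

```text
time_s: 3.67
eef_pos: [0.4237, -0.2755, 0.0724]
tool_rot: [-178.9, -22.0, 5.0]
ft_force: [1.4, 1.0, 0.5]
gripper_width: 0.602
```

```bash
cat > kp.py <<'E'
from h import *
a=.2;h=np.array([np.cos(.0787),np.sin(.0787),0]);l=np.array([-h[1],h[0],0])
plan([0.4499,-0.2813,0.005],toolR(h*np.sin(a)-np.array([0,0,np.cos(a)]),-l))
E
python3 kp.py
```

```text
t 3.6667 p [ 0.4237 -0.2755  0.0724] rpy [-178.89  -21.95    4.98] q [ 47.   17.6  -7.8 127.6 -35.8  24.  -13.4] F [1.4 1.  0.5] T [0.05 0.27 0.11] w 0.602
rotvec tool [-0.0216 -0.183   0.0096]
shift tool (now) [-1.4  9.4 72. ] after rot [11.8  7.8 71.2]
```

Emit:
{"op": "servo_tool", "data": {
  "motion": [
    {"x": 0,"y": 0,"z": 0,"wx": -0.005,"wy": -0.05,"wz": 0},
    {"x": 0,"y": 0,"z": 0,"wx": -0.005,"wy": -0.05,"wz": 0},
    {"x": 0,"y": 0,"z": 0,"wx": -0.005,"wy": -0.05,"wz": 0},
    {"x": 0,"y": 0,"z": 0,"wx": -0.005,"wy": -0.04,"wz": 0},
    {"x": 0,"y": 0,"z": 0,"wx": 0,"wy": 0,"wz": 0}
  ]
}}

```text
time_s: 4.08
eef_pos: [0.4221, -0.2762, 0.0712]
tool_rot: [-179.9, -11.2, 4.9]
ft_force: [0.4, -0.3, 0.1]
gripper_width: 0.598
```

```bash
python3 kp.py
```

```text
t 4.0833 p [ 0.4221 -0.2762  0.0712] rpy [-179.91  -11.21    4.94] q [ 30.9  18.6   4.  122.7 -16.5  31.1 -36.8] F [ 0.4 -0.3  0.1] T [ 0.06  0.16 -0.04] w 0.598
rotvec tool [-0.003   0.0043  0.0073]
shift tool (now) [13.9  7.6 70.2] after rot [13.6  7.3 70.3]
```

Emit:
{"op": "servo_tool", "data": {
  "motion": [
    {"x": 4,"y": 2,"z": 9,"wx": 0,"wy": 0,"wz": 0.007},
    {"x": 4,"y": 2,"z": 9,"wx": 0,"wy": 0,"wz": 0},
    {"x": 4,"y": 2,"z": 9,"wx": 0,"wy": 0,"wz": 0},
    {"x": 1.6,"y": 1.3,"z": 9,"wx": 0,"wy": 0,"wz": 0},
    {"x": 0,"y": 0,"z": 9,"wx": 0,"wy": 0,"wz": 0},
    {"x": 0,"y": 0,"z": 9,"wx": 0,"wy": 0,"wz": 0},
    {"x": 0,"y": 0,"z": 9,"wx": 0,"wy": 0,"wz": 0},
    {"x": 0,"y": 0,"z": 5,"wx": 0,"wy": 0,"wz": 0},
    {"x": 0,"y": 0,"z": 0,"wx": 0,"wy": 0,"wz": 0},
    {"x": 0,"y": 0,"z": 0,"wx": 0,"wy": 0,"wz": 0}
  ]
}}

```text
time_s: 4.92
eef_pos: [0.4476, -0.2817, 0.0061]
tool_rot: [-179.8, -11.1, 4.3]
ft_force: [0.7, 0.1, 0.9]
gripper_width: 0.6
```

```bash
python3 kp.py;  python3 - <<'E'
from h import *
from station import *
c=camera("wrist"); crop(c,0,0,512,384,1.5,"pics/w4.png")
E
```

```text
t 4.9167 p [ 0.4476 -0.2817  0.0061] rpy [-179.79  -11.13    4.34] q [ 31.9  27.6   1.6 120.9 -19.2  24.  -35.4] F [0.7 0.1 0.9] T [0.02 0.17 0.02] w 0.6
rotvec tool [-0.0032  0.0058 -0.0029]
shift tool (now) [ 2.  -0.2  1.5] after rot [ 2.  -0.2  1.5]
```

View pics/w4.png

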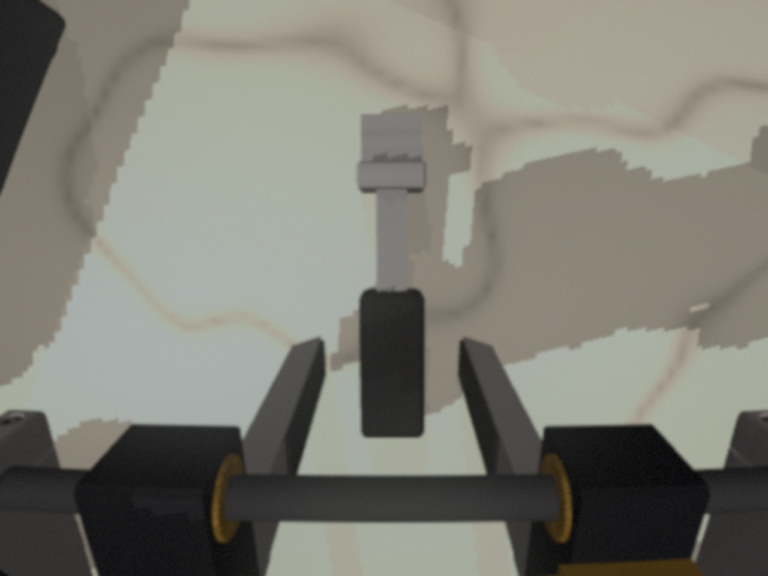

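The fingers straddle the handle: the key is centred at u≈393 and the finger midpoint is at u≈392. I'm closing on it and lifting.

Emit:
{"op": "servo_tool", "data": {
  "motion": [
    {"x": 1,"y": 0,"z": 1,"wx": 0,"wy": 0,"wz": 0},
    {"x": 0,"y": 0,"z": 0,"wx": 0,"wy": 0,"wz": 0},
    {"x": 0,"y": 0,"z": 0,"wx": 0,"wy": 0,"wz": 0},
    {"x": 0,"y": 0,"z": 0,"wx": 0,"wy": 0,"wz": 0},
    {"x": 0,"y": 0,"z": 0,"wx": 0,"wy": 0,"wz": 0},
    {"x": 0,"y": 0,"z": 0,"wx": 0,"wy": 0,"wz": 0},
    {"x": 0,"y": 0,"z": 0,"wx": 0,"wy": 0,"wz": 0}
  ],
  "claw": 5
}}

```text
time_s: 5.55
eef_pos: [0.4491, -0.2817, 0.0057]
tool_rot: [-179.8, -11.2, 4.4]
ft_force: [-1.2, 0.2, 3.9]
gripper_width: 0.273
```

```bash
python3 kp.py;  python3 - <<'E'
from h import *
from station import *
c=camera("wrist"); crop(c,150,20,350,320,2,"pics/w5.png")
f=lambda u,v:(u/2+150-.25,v/2+20-.25)
import pickle; pickle.dump((c,read_state()),open("w5.pkl","wb"))
E
```

```text
t 5.55 p [ 0.4491 -0.2817  0.0057] rpy [-179.82  -11.16    4.35] q [ 31.8  27.7   1.6 120.7 -19.2  23.9 -35.4] F [-1.2  0.2  3.9] T [0.11 0.35 0.06] w 0.273
rotvec tool [-0.0026  0.0051 -0.0027]
shift tool (now) [ 0.7 -0.4  0.9] after rot [ 0.7 -0.4  0.9]
```

View pics/w5.png

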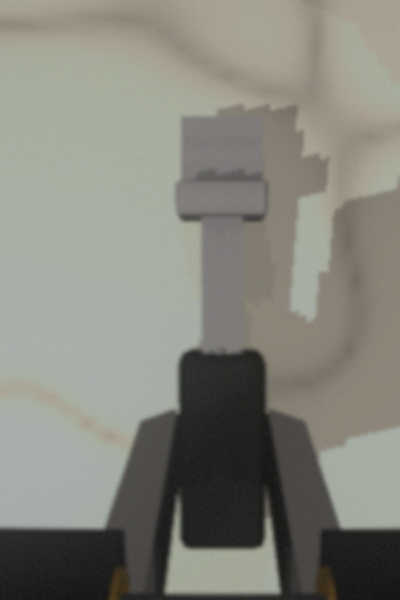

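```bash
python3 - <<'E'
from h import *
import pickle
c,s=pickle.load(open("w5.pkl","rb"))
f=lambda u,v:(u/2+150-.25,v/2+20-.25)
e=back(c,f(222,546),.02)[0]; t=back(c,f(223,117),.012)[0]
print(e,t,np.linalg.norm((e-t)[:2]),np.degrees(np.arctan2(*(t-e)[1::-1])))
p,R,_=st(s)
e[2]=.01;t[2]=.01
m=(e+t)/2; u=(t-e)/np.linalg.norm(t-e); e=m-.065*u;t=m+.065*u
E=R.inv().apply(e-p);T=R.inv().apply(t-p); print("tool frame end,tip mm",E*1000,T*1000)
np.savez("grasp1.npz",E=E,T=T)
E
```

```text
[ 0.41951891 -0.2830963   0.02      ] [ 0.54593582 -0.27354639  0.012     ] 0.12677710611053805 4.320089871668574
tool frame end,tip mm [-29.73639267  -0.89177281 -10.26681199] [97.80461031 -0.73473855 14.89800267]
```

Emit:
{"op": "servo_tool", "data": {
  "motion": [
    {"x": 2,"y": 0,"z": -10,"wx": 0,"wy": 0,"wz": 0},
    {"x": 4,"y": 0,"z": -20,"wx": 0,"wy": 0,"wz": 0},
    {"x": 4,"y": 0,"z": -20,"wx": 0,"wy": 0,"wz": 0},
    {"x": 4,"y": 0,"z": -20,"wx": 0,"wy": 0,"wz": 0},
    {"x": 4,"y": 0,"z": -20,"wx": 0,"wy": 0,"wz": 0},
    {"x": 4,"y": 0,"z": -20,"wx": 0,"wy": 0,"wz": 0},
    {"x": 4,"y": 0,"z": -20,"wx": 0,"wy": 0,"wz": 0},
    {"x": 4,"y": 0,"z": -20,"wx": 0,"wy": 0,"wz": 0},
    {"x": 4,"y": 0,"z": -20,"wx": 0,"wy": 0,"wz": 0},
    {"x": 4,"y": 0,"z": -20,"wx": 0,"wy": 0,"wz": 0},
    {"x": 4,"y": 0,"z": -20,"wx": 0,"wy": 0,"wz": 0},
    {"x": 0,"y": 0,"z": 0,"wx": 0,"wy": 0,"wz": 0}
  ]
}}

```text
time_s: 6.6
eef_pos: [0.4507, -0.2832, 0.2241]
tool_rot: [-180.0, -11.4, 4.4]
ft_force: [0.6, -0.1, -0.0]
gripper_width: 0.275
```

```bash
python3 kp.py;  python3 - <<'E'
from h import *
from station import *
c=camera("wrist"); crop(c,150,20,350,320,2,"pics/w6.png")
E
```

```text
t 6.6 p [ 0.4507 -0.2832  0.2241] rpy [-179.99  -11.39    4.36] q [ 26.5   8.3   7.3 111.8 -10.3  51.4 -46.1] F [ 0.6 -0.1 -0. ] T [-0.04  0.18  0.01] w 0.275
rotvec tool [ 0.0003  0.0011 -0.0025]
shift tool (now) [-43.9  -1.9 214.6] after rot [-44.1  -1.9 214.6]
```

View pics/w6.png

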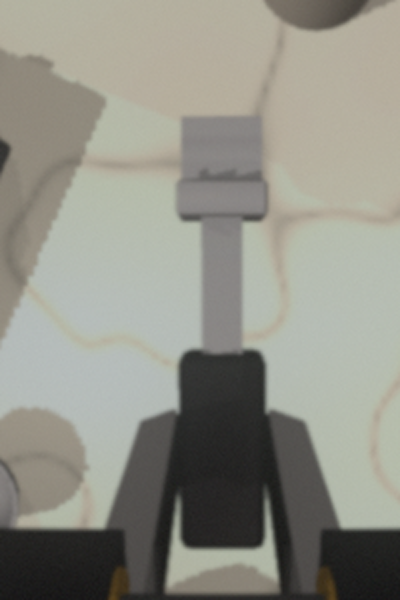

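The key is held square and hasn't slipped. I'm travelling toward the rest, with a stop partway to look at the cam.

Emit:
{"op": "servo_tool", "data": {
  "motion": [
    {"x": 0,"y": -15,"z": 0,"wx": 0,"wy": 0,"wz": 0.03},
    {"x": 0,"y": -27,"z": 0,"wx": 0,"wy": 0,"wz": 0.03},
    {"x": 0,"y": -27,"z": 0,"wx": 0,"wy": 0,"wz": 0.03},
    {"x": 0,"y": -27,"z": 0,"wx": 0,"wy": 0,"wz": 0.03},
    {"x": 0,"y": -27,"z": 0,"wx": 0,"wy": 0,"wz": 0.03},
    {"x": 0,"y": -27,"z": 0,"wx": 0,"wy": 0,"wz": 0.03},
    {"x": 0,"y": -15,"z": 0,"wx": 0,"wy": 0,"wz": 0},
    {"x": 0,"y": 0,"z": 0,"wx": 0,"wy": 0,"wz": 0}
  ]
}}

```text
time_s: 7.32
eef_pos: [0.4513, -0.1145, 0.2227]
tool_rot: [-177.8, -10.9, -6.0]
ft_force: [-1.0, 0.3, -1.1]
gripper_width: 0.274
```

```bash
python3 - <<'E'
from h import *
from station import *
plan(None)
c=camera("wrist"); crop(c,0,0,512,384,1.5,"pics/w7.png")
import pickle; pickle.dump(c,open("w7.pkl","wb"))
E
```

```text
t 7.3167 p [ 0.4513 -0.1145  0.2227] rpy [-177.77  -10.89   -5.95] q [ 14.    0.2  -1.  120.7  -4.7  48.7 -80. ] F [-1.   0.3 -1.1] T [0.02 0.17 0.03] w 0.274
```

View pics/w7.png

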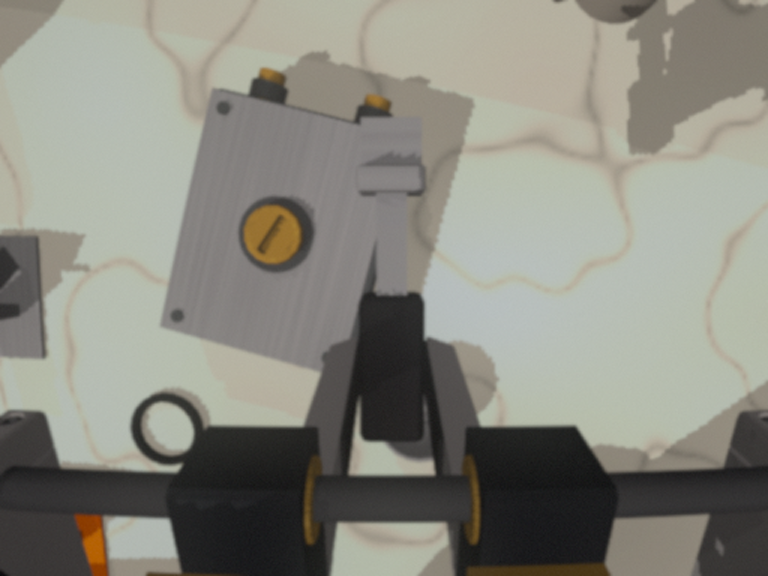

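Good view: the cam disc is centred at about (273,234) and the slot runs from (260,252) to (284,216), both in 1.5x pixels. I'm measuring the cam axis, slot direction and box angle.

```bash
python3 - <<'E'
from h import *
import pickle
c=pickle.load(open("w7.pkl","rb"))
crop(c,150,125,215,185,10,"pics/w7c.png")
f=lambda u,v:(u/1.5-.17,v/1.5-.17)
for n,uv,z in [("cam",(272.5,234),.077),("s1",(260,252),.077),("s2",(285,216),.077),("c1",(223,108),.066),("c2",(177,315),.066)]: print(n,back(c,f(*uv),z)[0])
a=back(c,f(223,108),.066)[0]-back(c,f(177,315),.066)[0]; print("box dir",np.degrees(np.arctan2(a[1],a[0])),np.linalg.norm(a))
a=back(c,f(285,216),.077)[0]-back(c,f(260,252),.077)[0]; print("slot dir",np.degrees(np.arctan2(a[1],a[0])),np.linalg.norm(a))
E
```

```text
cam [ 0.51458177 -0.02631977  0.077     ]
s1 [ 0.50241699 -0.01541296  0.077     ]
s2 [ 0.52663341 -0.03708617  0.077     ]
c1 [0.61266879 0.00414487 0.066     ]
c2 [0.46019027 0.06083834 0.066     ]
box dir -20.3957793041778 0.16267713255224822
slot dir -41.82789361267509 0.032498658467682594
```

View pics/w7c.png

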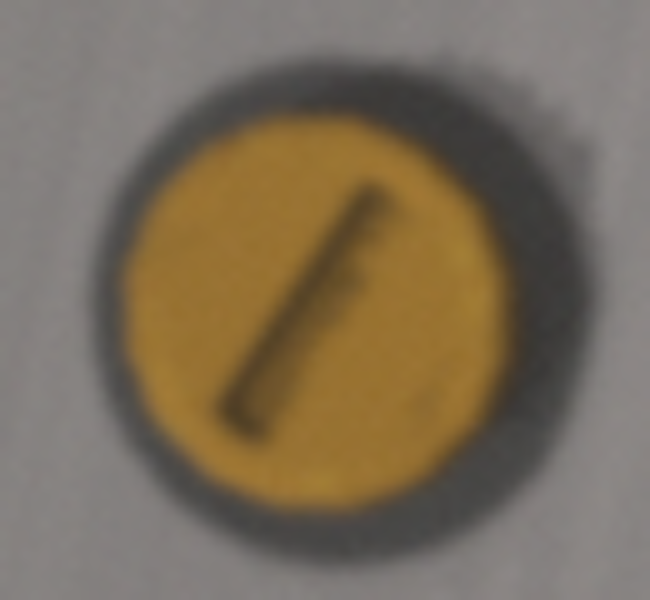

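Emit:
{"op": "servo_tool", "data": {
  "motion": [
    {"x": 0,"y": -15,"z": 0,"wx": 0,"wy": 0,"wz": 0},
    {"x": -3,"y": -27,"z": 0,"wx": 0,"wy": 0,"wz": 0},
    {"x": -3,"y": -27,"z": 0,"wx": 0,"wy": 0,"wz": 0},
    {"x": -3,"y": -27,"z": 0,"wx": 0,"wy": 0,"wz": 0},
    {"x": -3,"y": -27,"z": 0,"wx": 0,"wy": 0,"wz": 0},
    {"x": -3,"y": -27,"z": 0,"wx": 0,"wy": 0,"wz": 0},
    {"x": -3,"y": -27,"z": 0,"wx": 0,"wy": 0,"wz": 0},
    {"x": -3,"y": -27,"z": 0,"wx": 0,"wy": 0,"wz": 0},
    {"x": -3,"y": -27,"z": 0,"wx": 0,"wy": 0,"wz": 0},
    {"x": -3,"y": -27,"z": 0,"wx": 0,"wy": 0,"wz": 0},
    {"x": -3,"y": -27,"z": 0,"wx": 0,"wy": 0,"wz": 0},
    {"x": 0,"y": -15,"z": 0,"wx": 0,"wy": 0,"wz": 0},
    {"x": 0,"y": 0,"z": 0,"wx": 0,"wy": 0,"wz": 0}
  ]
}}

```text
time_s: 8.45
eef_pos: [0.4522, 0.1859, 0.2284]
tool_rot: [-177.8, -10.9, -6.0]
ft_force: [0.1, -0.3, -0.9]
gripper_width: 0.274
```

```bash
python3 - <<'E'
from h import *
from station import *
plan(None)
c=camera("wrist"); crop(c,0,0,512,384,1.5,"pics/w8.png")
import pickle; pickle.dump(c,open("w8.pkl","wb"))
E
```

```text
t 8.45 p [0.4522 0.1859 0.2284] rpy [-177.77  -10.89   -6.01] q [  -6.8    3.1  -22.8  117.1    7.4   50.1 -129.5] F [ 0.1 -0.3 -0.9] T [ 0.05  0.28 -0.04] w 0.274
```

View pics/w8.png

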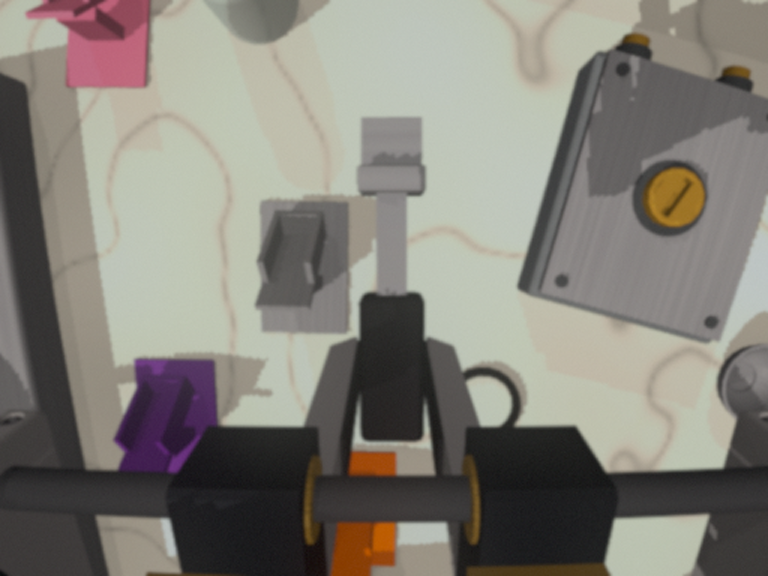

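```bash
python3 - <<'E'
from h import *
import pickle
c=pickle.load(open("w8.pkl","rb"))
crop(c,162,125,242,230,6,"pics/w8c.png")
f=lambda u,v:(u/1.5-.17,v/1.5-.17)
for n,uv in [("+x+y",(261,201)),("+x-y",(348.5,202)),("-x-y",(349.5,332)),("-x+y",(262,332))]: print(n,back(c,f(*uv),.0)[0],back(c,f(*uv),.004)[0])
v=np.array([.4874,.2716]);y=-.1093
def W(x,yy,z): cs,sn=np.cos(y),np.sin(y); return [v[0]+cs*x-sn*yy,v[1]+sn*x+cs*yy,z]
t=np.array([37.7,18.4]); n=np.array([np.sin(np.radians(50)),np.cos(np.radians(50))]); u=np.array([-np.cos(np.radians(50)),np.sin(np.radians(50))])
fl=t-10*n
P=lambda a,yy:W(a[0]/1000,yy/1000,a[1]/1000)
Q=[P(fl+85*u,s*16) for s in(-1,1)]+[P(fl+60*u+22*n,s*16) for s in(-1,1)]+[P(fl+22*n,s*16) for s in(-1,1)]+[W(sx*.06,sy*.04,0) for sx in(-1,1) for sy in (-1,1)]
crop(c,162,125,242,230,6,"pics/w8m.png",proj(c,np.array(Q)))
E
```

```text
+x+y [0.55024407 0.30554812 0.        ] [0.5497633  0.30430098 0.004     ]
+x-y [0.54098605 0.22595801 0.        ] [0.5405936  0.22547013 0.004     ]
-x-y [0.42308117 0.23747829 0.        ] [0.4238135  0.23688051 0.004     ]
-x+y [0.43019451 0.31945573 0.        ] [0.43085898 0.31807591 0.004     ]
```

View pics/w8m.png

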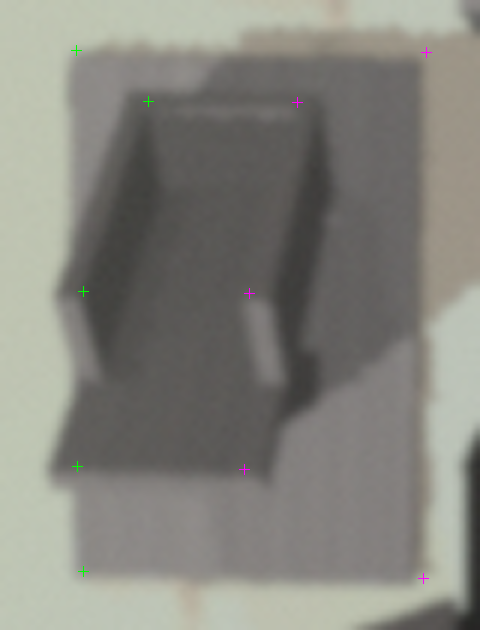

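```bash
cat > rest.py <<'E'
from h import *
C=np.array([.4865,.272,0]);yr=np.radians(-6.2)
hr=np.array([np.cos(yr),np.sin(yr),0]);lr=np.array([-hr[1],hr[0],0]);Z=np.array([0,0,1.])
s5,c5=np.sin(np.radians(50)),np.cos(np.radians(50))
kd=hr*c5-Z*s5; kn=hr*s5+Z*c5   # key dir in rest, floor normal
low=C+hr*.0377+Z*.0184; high=C-hr*.0459+Z*.118
E
cat > place1.py <<'E'
import sys
from rest import *
g=np.load("grasp1.npz");E,T=g["E"],g["T"]
# tool frame key dir, lateral approx tool y
kt=(T-E)/np.linalg.norm(T-E); yt=np.array([0,1,0])-kt*kt[1]; yt/=np.linalg.norm(yt)
A=np.c_[kt,yt,np.cross(kt,yt)]; B=np.c_[kd,-lr,np.cross(kd,-lr)]
R=Ro.from_matrix(B@A.T)
off=float(sys.argv[1])/1000; back_=float(sys.argv[2])/1000
p=high-kd*back_+kn*off-R.apply(E)
print("target",p,R.as_euler("xyz",degrees=True))
plan(p,R)
from ik import *
q,e=solve(p,R,np.array(st()[2]["joint_positions"]),1e-4); print(q.round(0),e)
E
python3 place1.py 50 2; python3 place1.py 1 2
```

```text
target [0.49420281 0.27030405 0.12502517] [-179.93193305   38.8384313    -6.11282555]
t 8.5 p [0.4522 0.1841 0.2282] rpy [-177.81  -10.87   -6.07] q [  -6.7    3.   -22.7  117.2    7.3   50.1 -129.3] F [ 0.  -1.6 -0.9] T [-0.02  0.28  0.06] w 0.274
rotvec tool [-0.0345 -0.8674  0.0178]
shift tool (now) [ 12.6 -86.  110.8] after rot [ 90.  -90.1  60. ]
[  -7.   47.  -24.   78.   -4.   90. -124.] 1.9008362985903096e-05
target [0.45688618 0.27435793 0.09352858] [-179.93193305   38.8384313    -6.11282555]
t 8.5 p [0.4522 0.1841 0.2282] rpy [-177.81  -10.87   -6.07] q [  -6.7    3.   -22.7  117.2    7.3   50.1 -129.3] F [ 0.  -1.6 -0.9] T [-0.02  0.28  0.06] w 0.274
rotvec tool [-0.0345 -0.8674  0.0178]
shift tool (now) [-30.2 -85.2 134.6] after rot [ 80.6 -90.1 108.1]
[  -8.   46.  -24.   85.   -5.   84. -124.] 1.5883307062041765e-05
```

Emit:
{"op": "servo_tool", "data": {
  "motion": [
    {"x": 0,"y": -11,"z": 0,"wx": -0.0045,"wy": -0.108,"wz": 0.002},
    {"x": 0,"y": -11,"z": 0,"wx": -0.0045,"wy": -0.108,"wz": 0.002},
    {"x": 0,"y": -11,"z": 0,"wx": -0.0045,"wy": -0.108,"wz": 0.002},
    {"x": 0,"y": -11,"z": 0,"wx": -0.0045,"wy": -0.108,"wz": 0.002},
    {"x": 0,"y": -11,"z": 0,"wx": -0.0045,"wy": -0.108,"wz": 0.002},
    {"x": 0,"y": -11,"z": 0,"wx": -0.0045,"wy": -0.108,"wz": 0.002},
    {"x": 0,"y": -11,"z": 0,"wx": -0.0045,"wy": -0.108,"wz": 0.002},
    {"x": 0,"y": -11,"z": 0,"wx": -0.0045,"wy": -0.108,"wz": 0.002},
    {"x": 0,"y": 0,"z": 0,"wx": 0,"wy": 0,"wz": 0},
    {"x": 0,"y": 0,"z": 0,"wx": 0,"wy": 0,"wz": 0}
  ]
}}

```text
time_s: 9.33
eef_pos: [0.4622, 0.2699, 0.2282]
tool_rot: [179.9, 38.8, -6.3]
ft_force: [-1.0, -0.9, 0.2]
gripper_width: 0.274
```

```bash
python3 place1.py 50 2; python3 place1.py 1 2 | tail -2
```

```text
target [0.49420281 0.27030405 0.12502517] [-179.93193305   38.8384313    -6.11282555]
t 9.3333 p [0.4622 0.2699 0.2282] rpy [179.95  38.75  -6.26] q [  -8.1   37.5  -22.9   80.    -8.4   96.8 -125.4] F [-1.  -0.9  0.2] T [-0.04 -0.68 -0.01] w 0.274
rotvec tool [ 0.0005 -0.0015 -0.0021]
shift tool (now) [89.4 -3.9 60.6] after rot [89.5 -3.7 60.4]
[  -9.   46.  -21.   78.   -6.   90. -123.] 1.3929172534927153e-06
shift tool (now) [ 79.8  -4.  108.6] after rot [ 80.   -3.7 108.5]
[  -9.   46.  -22.   85.   -6.   84. -123.] 2.5926289986552925e-06
```

Emit:
{"op": "servo_tool", "data": {
  "motion": [
    {"x": 15,"y": -1,"z": 10,"wx": 0,"wy": 0,"wz": 0},
    {"x": 15,"y": -1,"z": 10,"wx": 0,"wy": 0,"wz": 0},
    {"x": 15,"y": -1,"z": 10,"wx": 0,"wy": 0,"wz": 0},
    {"x": 15,"y": -1,"z": 10,"wx": 0,"wy": 0,"wz": 0},
    {"x": 15,"y": 0,"z": 10,"wx": 0,"wy": 0,"wz": 0},
    {"x": 14,"y": 0,"z": 10,"wx": 0,"wy": 0,"wz": 0},
    {"x": 0,"y": 0,"z": 0,"wx": 0,"wy": 0,"wz": 0},
    {"x": 0,"y": 0,"z": 0,"wx": 0,"wy": 0,"wz": 0}
  ]
}}

```text
time_s: 10.0
eef_pos: [0.494, 0.271, 0.1291]
tool_rot: [-180.0, 38.5, -6.1]
ft_force: [-0.5, 0.4, 0.3]
gripper_width: 0.271
```

```bash
python3 place1.py 50 2|sed -n 2,4p; python3 place1.py 3 3 | tail -2;  python3 - <<'E'
from h import *
from station import *
import pickle
c=camera("wrist"); crop(c,0,0,512,384,1.5,"pics/w9.png")
from rest import *
t=np.array([37.7,18.4]); n=np.array([s5,c5]); u=np.array([-c5,s5]); fl=t-10*n
P=lambda a,yy:C+hr*a[0]/1000+lr*yy/1000+Z*a[1]/1000
Q=[P(fl+85*u,s*16) for s in(-1,1)]+[P(fl+60*u+22*n,s*16) for s in(-1,1)]+[P(fl+22*n,s*16) for s in(-1,1)]
crop(c,130,40,390,300,2,"pics/w9m.png",proj(c,np.array(Q)))
pickle.dump(c,open("w9.pkl","wb"))
E
```

```text
t 10.0 p [0.494  0.271  0.1291] rpy [-179.98   38.48   -6.14] q [  -8.8   46.   -21.4   78.5   -5.6   90.3 -123.1] F [-0.5  0.4  0.3] T [-0.07 -0.61 -0.04] w 0.271
rotvec tool [ 0.0005 -0.0062 -0.0004]
shift tool (now) [2.7 0.7 3. ] after rot [2.8 0.7 3. ]
shift tool (now) [-7.6  0.7 48.9] after rot [-7.3  0.7 48.9]
[  -9.   46.  -22.   85.   -6.   85. -123.] 2.1686934093066045e-06
```

View pics/w9m.png

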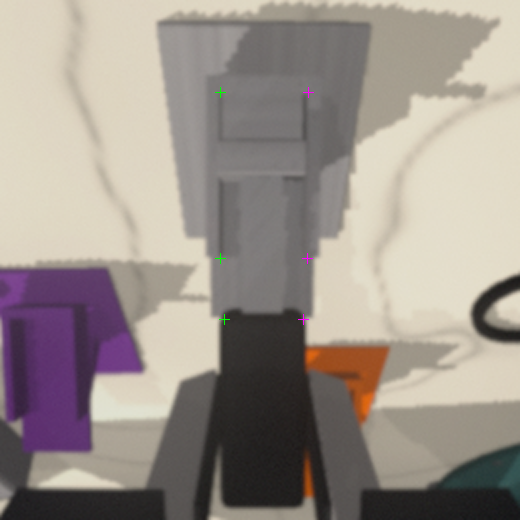

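The key lines up with the trough: its centre is at u≈262 and the trough centre at about 262–264 (2x pixels). I'm lowering it along the floor normal.

Emit:
{"op": "servo_tool", "data": {
  "motion": [
    {"x": -1.5,"y": 0.3,"z": 10,"wx": 0,"wy": -0.006,"wz": 0},
    {"x": -1.5,"y": 0.3,"z": 10,"wx": 0,"wy": 0,"wz": 0},
    {"x": -1.5,"y": 0,"z": 10,"wx": 0,"wy": 0,"wz": 0},
    {"x": -1.5,"y": 0,"z": 8,"wx": 0,"wy": 0,"wz": 0},
    {"x": -1,"y": 0,"z": 6,"wx": 0,"wy": 0,"wz": 0},
    {"x": 0,"y": 0,"z": 3,"wx": 0,"wy": 0,"wz": 0},
    {"x": 0,"y": 0,"z": 0,"wx": 0,"wy": 0,"wz": 0},
    {"x": 0,"y": 0,"z": 0,"wx": 0,"wy": 0,"wz": 0}
  ]
}}

```text
time_s: 10.72
eef_pos: [0.4593, 0.2751, 0.0961]
tool_rot: [-180.0, 38.9, -6.1]
ft_force: [0.6, -0.6, -0.4]
gripper_width: 0.273
```

```bash
python3 place1.py 0 1|sed -n 2,4p; python3 - <<'E'
from h import *
from station import *
c=camera("wrist"); d=camera("side")
crop(c,130,40,390,300,1.5,"pics/a.png");crop(d,170,225,240,295,5.57,"pics/b.png")
cv2.imwrite("pics/w10.png",np.hstack([cv2.imread("pics/a.png")[:389],cv2.imread("pics/b.png")[:389]]))
E
```

```text
t 10.7167 p [0.4593 0.2751 0.0961] rpy [-179.97   38.91   -6.11] q [  -9.    45.8  -21.9   84.4   -5.9   84.8 -123.1] F [ 0.6 -0.6 -0.4] T [-0.05 -0.71  0.03] w 0.273
rotvec tool [0.0008 0.0012 0.    ]
shift tool (now) [0.6 1.  4.7] after rot [0.6 1.  4.7]
```

View pics/w10.png

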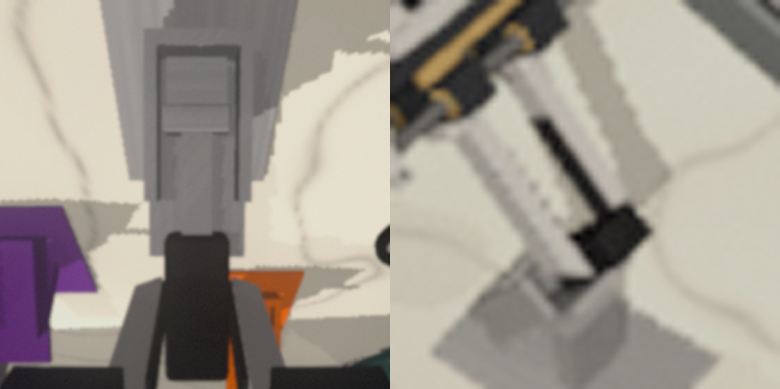

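Emit:
{"op": "servo_tool", "data": {
  "motion": [
    {"x": 0.3,"y": 1,"z": 2,"wx": 0,"wy": 0,"wz": 0},
    {"x": 0.3,"y": 0,"z": 1.5,"wx": 0,"wy": 0,"wz": 0},
    {"x": 0,"y": 0,"z": 1,"wx": 0,"wy": 0,"wz": 0},
    {"x": 0,"y": 0,"z": 0,"wx": 0,"wy": 0,"wz": 0}
  ]
}}

```text
time_s: 11.15
eef_pos: [0.4566, 0.2742, 0.092]
tool_rot: [-180.0, 38.9, -6.1]
ft_force: [0.6, -0.3, -0.5]
gripper_width: 0.274
```

```bash
python3 place1.py 0 1|sed -n 2,4p
```

```text
t 11.15 p [0.4566 0.2742 0.092 ] rpy [-179.99   38.92   -6.12] q [  -9.    45.8  -21.9   85.    -5.9   84.2 -123. ] F [ 0.6 -0.3 -0.5] T [-0.04 -0.76  0.02] w 0.274
rotvec tool [ 0.0009  0.0015 -0.0001]
shift tool (now) [ 0.  -0.2 -0.1] after rot [ 0.  -0.2 -0.1]
```

Emit:
{"op": "servo_tool", "data": {
  "motion": [
    {"x": 0,"y": 0,"z": 1,"wx": 0,"wy": 0,"wz": 0},
    {"x": 0,"y": 0,"z": 1,"wx": 0,"wy": 0,"wz": 0},
    {"x": 0,"y": 0,"z": 0,"wx": 0,"wy": 0,"wz": 0},
    {"x": 0,"y": 0,"z": 0,"wx": 0,"wy": 0,"wz": 0}
  ]
}}

```text
time_s: 11.48
eef_pos: [0.4564, 0.2744, 0.0916]
tool_rot: [-179.9, 38.8, -6.1]
ft_force: [4.0, -3.4, 12.9]
gripper_width: 0.274
```

Contact at 13 N, so the key is on the floor of the trough. Releasing.

Emit:
{"op": "servo_tool", "data": {
  "motion": [
    {"x": 0,"y": 0,"z": -0.7,"wx": 0,"wy": 0,"wz": 0},
    {"x": 0,"y": 0,"z": 0,"wx": 0,"wy": 0,"wz": 0},
    {"x": 0,"y": 0,"z": 0,"wx": 0,"wy": 0,"wz": 0},
    {"x": 0,"y": 0,"z": 0,"wx": 0,"wy": 0,"wz": 0},
    {"x": 0,"y": 0,"z": 0,"wx": 0,"wy": 0,"wz": 0},
    {"x": 0,"y": 0,"z": 0,"wx": 0,"wy": 0,"wz": 0}
  ],
  "claw": 60
}}

```text
time_s: 11.98
eef_pos: [0.4558, 0.2744, 0.0911]
tool_rot: [-180.0, 38.9, -6.1]
ft_force: [-0.3, 0.3, -0.7]
gripper_width: 0.594
```

```bash
python3 place1.py 0 1|sed -n 2,4p; python3 - <<'E'
from h import *
from station import *
c=camera("wrist"); d=camera("side")
crop(c,130,40,390,300,1.5,"pics/a.png");crop(d,170,225,240,295,5.57,"pics/b.png")
cv2.imwrite("pics/w11.png",np.hstack([cv2.imread("pics/a.png")[:389],cv2.imread("pics/b.png")[:389]]))
E
```

```text
t 11.9833 p [0.4558 0.2744 0.0911] rpy [-179.99   38.93   -6.11] q [  -9.    45.8  -21.9   85.1   -5.9   84.1 -123. ] F [-0.3  0.3 -0.7] T [-0.05 -0.57  0.05] w 0.594
rotvec tool [0.001  0.0016 0.0001]
shift tool (now) [ 0.1 -0.1 -1.4] after rot [ 0.1 -0.1 -1.4]
```

View pics/w11.png

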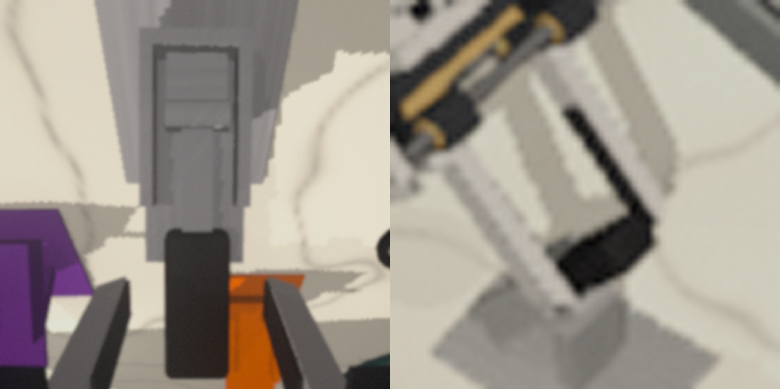

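The key lies in the trough with its blade at the end wall, and the fingers are clear of it. Retreating.

Emit:
{"op": "servo_tool", "data": {
  "motion": [
    {"x": 0,"y": 0,"z": -10,"wx": 0,"wy": 0,"wz": 0},
    {"x": 0,"y": 0,"z": -25,"wx": 0,"wy": 0,"wz": 0},
    {"x": 0,"y": 0,"z": -30,"wx": 0,"wy": 0,"wz": 0},
    {"x": 0,"y": 0,"z": -30,"wx": 0,"wy": 0,"wz": 0},
    {"x": 0,"y": 0,"z": -30,"wx": 0,"wy": 0.05,"wz": -0.05},
    {"x": 0,"y": 0,"z": -10,"wx": 0,"wy": 0.1,"wz": 0},
    {"x": -10,"y": 0,"z": 0,"wx": 0,"wy": 0.11,"wz": 0},
    {"x": -15,"y": 0,"z": 0,"wx": 0,"wy": 0.11,"wz": 0},
    {"x": -20,"y": 0,"z": 0,"wx": 0,"wy": 0.11,"wz": 0},
    {"x": -20,"y": 0,"z": 0,"wx": 0,"wy": 0.11,"wz": 0},
    {"x": -20,"y": 0,"z": 0,"wx": 0,"wy": 0.09,"wz": 0},
    {"x": 0,"y": 0,"z": 0,"wx": 0,"wy": 0,"wz": 0},
    {"x": 0,"y": 0,"z": 0,"wx": 0,"wy": 0,"wz": 0}
  ]
}}

```text
time_s: 13.17
eef_pos: [0.4578, 0.2705, 0.2213]
tool_rot: [-178.2, -0.2, -3.7]
ft_force: [1.1, -0.8, 0.8]
gripper_width: 0.601
```

```bash
python3 - <<'E'
from h import *
from station import *
plan(None)
c=camera("wrist"); crop(c,0,0,512,384,1.5,"pics/w12.png")
import pickle; pickle.dump(c,open("w12.pkl","wb"))
d=camera("scene"); crop(d,315,155,375,215,8,"pics/s12.png")
E
```

```text
t 13.1667 p [0.4578 0.2705 0.2213] rpy [-178.24   -0.24   -3.73] q [ -13.4   14.   -22.9  105.     4.8   60.8 -131.7] F [ 1.1 -0.8  0.8] T [0.07 0.01 0.02] w 0.601
```

View pics/w12.png

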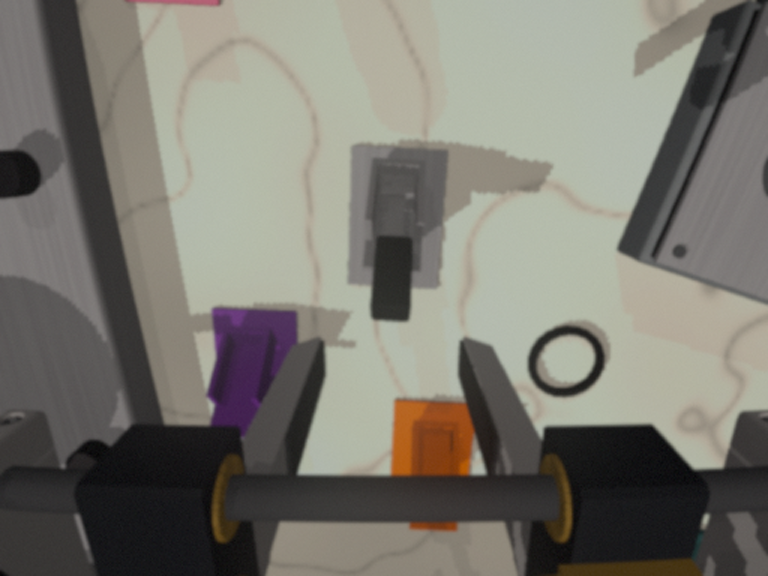

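```bash
python3 - <<'E'
from rest import *
import pickle
c=pickle.load(open("w12.pkl","rb"))
Q=[high+kn*.01+lr*.013,high+kn*.01-lr*.013,high-kn*.01+lr*.013,high-kn*.01-lr*.013,high+kd*.06+kn*.01+lr*.013,high+kd*.06+kn*.01-lr*.013,low+kn*.002+lr*.012,low+kn*.002-lr*.012]
crop(c,220,90,310,220,5,"pics/w12m.png",proj(c,np.array(Q)))
E
```

```text
(no output)
```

View pics/w12m.png

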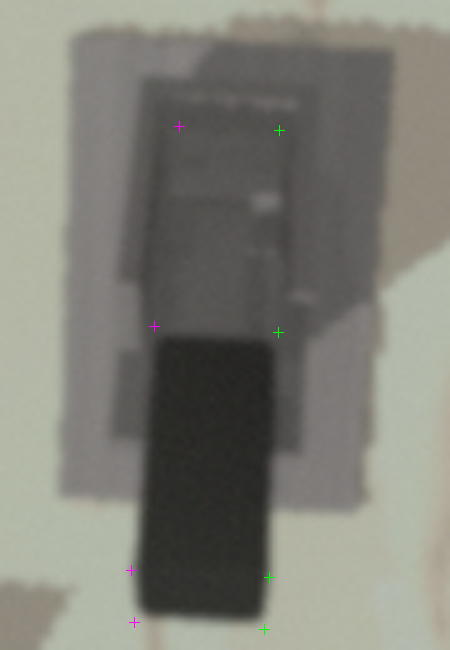

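Emit:
{"op": "servo_tool", "data": {
  "motion": [
    {"x": 0,"y": 0,"z": -3,"wx": 0,"wy": 0,"wz": -0.12},
    {"x": 0,"y": 0,"z": -3,"wx": 0,"wy": 0,"wz": -0.12},
    {"x": 0,"y": 0,"z": -3,"wx": 0,"wy": 0,"wz": -0.12},
    {"x": 0,"y": 0,"z": -3,"wx": 0,"wy": 0,"wz": -0.12},
    {"x": 0,"y": 0,"z": -3,"wx": 0,"wy": 0,"wz": -0.12},
    {"x": 0,"y": 0,"z": -3,"wx": 0,"wy": 0,"wz": -0.12},
    {"x": 0,"y": 0,"z": -3,"wx": 0,"wy": 0,"wz": -0.12},
    {"x": 0,"y": 0,"z": -3,"wx": 0,"wy": 0,"wz": -0.12},
    {"x": 0,"y": 0,"z": -3,"wx": 0,"wy": 0,"wz": -0.12},
    {"x": 0,"y": 0,"z": -3,"wx": 0,"wy": 0,"wz": -0.12},
    {"x": 0,"y": 0,"z": 0,"wx": 0,"wy": 0,"wz": -0.12},
    {"x": 0,"y": 0,"z": 0,"wx": 0,"wy": 0,"wz": -0.12},
    {"x": 0,"y": 0,"z": 0,"wx": 0,"wy": 0,"wz": -0.12},
    {"x": 0,"y": 0,"z": 0,"wx": 0,"wy": 0,"wz": -0.12},
    {"x": 0,"y": 0,"z": 0,"wx": 0,"wy": 0,"wz": -0.12},
    {"x": 0,"y": 0,"z": 0,"wx": 0,"wy": 0,"wz": -0.12},
    {"x": 0,"y": 0,"z": 0,"wx": 0,"wy": 0,"wz": -0.12},
    {"x": 0,"y": 0,"z": 0,"wx": 0,"wy": 0,"wz": -0.12},
    {"x": 0,"y": 0,"z": 0,"wx": 0,"wy": 0,"wz": -0.12},
    {"x": 0,"y": 0,"z": 0,"wx": 0,"wy": 0,"wz": -0.12}
  ]
}}

```text
time_s: 14.93
eef_pos: [0.4603, 0.2688, 0.2492]
tool_rot: [178.7, -1.2, 133.9]
ft_force: [0.4, 1.0, 0.0]
gripper_width: 0.599
```

```bash
cat > ax.py <<'E'
import sys
from rest import *
d=float(sys.argv[1])/1000  # TCP depth past key end along kd (negative = short of it)
p=high+kd*d; R=toolR(kd,lr)
print("target",p,R.as_euler("xyz",degrees=True)); plan(p,R)
from ik import *
q,e=solve(p,R,np.array(st()[2]["joint_positions"]),1e-4); print(q.round(0),e)
E
python3 ax.py -50; python3 ax.py 42|tail -1
```

```text
target [0.40891707 0.2804282  0.15630222] [-180.    40.   173.8]
t 14.9333 p [0.4603 0.2688 0.2492] rpy [178.68  -1.24 133.9 ] q [  3.8  15.7 -43.3 102.2  10.3  65.3   1.4] F [0.4 1.  0. ] T [ 0.   -0.06  0.06] w 0.599
rotvec tool [-0.2148 -0.6818 -0.6785]
shift tool (now) [ 42.  -31.1  93.1] after rot [99.8  6.  37.5]
[-16.  14. -50. 133.  72.  51. -35.] 3.190253309670738e-05
[-13.  28. -47. 131.  90.  53. -45.] 3.825346535881142e-05
```

Emit:
{"op": "servo_tool", "data": {
  "motion": [
    {"x": 3,"y": 0,"z": -2,"wx": 0,"wy": 0,"wz": -0.1},
    {"x": 3,"y": 0,"z": -2,"wx": 0,"wy": 0,"wz": -0.1},
    {"x": 3,"y": 0,"z": -2,"wx": 0,"wy": 0,"wz": -0.1},
    {"x": 3,"y": 0,"z": -2,"wx": 0,"wy": 0,"wz": -0.1},
    {"x": 3,"y": 0,"z": -2,"wx": 0,"wy": 0,"wz": -0.1},
    {"x": 3,"y": 0,"z": 0,"wx": 0,"wy": 0,"wz": -0.1},
    {"x": 3,"y": 0,"z": 0,"wx": 0,"wy": 0,"wz": -0.1},
    {"x": 3,"y": 0,"z": 0,"wx": 0,"wy": -0.06,"wz": 0},
    {"x": 3,"y": 0,"z": 0,"wx": 0,"wy": -0.06,"wz": 0},
    {"x": 3,"y": 0,"z": 0,"wx": 0,"wy": -0.06,"wz": 0},
    {"x": 3,"y": 0,"z": 0,"wx": 0,"wy": -0.06,"wz": 0},
    {"x": 3,"y": 0,"z": 0,"wx": 0,"wy": -0.06,"wz": 0},
    {"x": 0,"y": 0,"z": 0,"wx": 0,"wy": 0,"wz": 0}
  ]
}}

```text
time_s: 16.02
eef_pos: [0.4256, 0.281, 0.2579]
tool_rot: [178.2, 17.3, 173.3]
ft_force: [-0.5, -0.2, 0.2]
gripper_width: 0.597
```

```bash
python3 ax.py -50; python3 ax.py 42|tail -1
```

```text
target [0.40891707 0.2804282  0.15630222] [-180.    40.   173.8]
t 16.0167 p [0.4256 0.281  0.2579] rpy [178.17  17.33 173.28] q [  5.6   4.  -52.1 114.5  20.   52.5  26.8] F [-0.5 -0.2  0.2] T [0.09 0.18 0.01] w 0.597
rotvec tool [ 0.0272 -0.3955 -0.0143]
shift tool (now) [46.  -5.5 92. ] after rot [77.9 -2.4 67.3]
[-15.  14. -51. 133.  72.  51. -35.] 3.940635868406203e-05
[-12.  28. -48. 131.  90.  53. -45.] 4.40164571522168e-05
```

Emit:
{"op": "servo_tool", "data": {
  "motion": [
    {"x": 6,"y": 0,"z": 0,"wx": 0.003,"wy": -0.05,"wz": -0.002},
    {"x": 6,"y": 0,"z": 0,"wx": 0.003,"wy": -0.05,"wz": -0.002},
    {"x": 6,"y": 0,"z": 0,"wx": 0.003,"wy": -0.05,"wz": -0.002},
    {"x": 6,"y": 0,"z": 0,"wx": 0.003,"wy": -0.05,"wz": -0.002},
    {"x": 6,"y": 0,"z": 0,"wx": 0.003,"wy": -0.05,"wz": -0.002},
    {"x": 6,"y": 0,"z": 0,"wx": 0.003,"wy": -0.05,"wz": -0.002},
    {"x": 6,"y": 0,"z": 0,"wx": 0.003,"wy": -0.05,"wz": -0.002},
    {"x": 6,"y": 0,"z": 0,"wx": 0.003,"wy": -0.045,"wz": -0.002},
    {"x": 0,"y": 0,"z": 0,"wx": 0,"wy": 0,"wz": 0}
  ]
}}

```text
time_s: 16.77
eef_pos: [0.3837, 0.2858, 0.2351]
tool_rot: [179.9, 39.8, 173.8]
ft_force: [0.2, 0.3, 0.7]
gripper_width: 0.6
```

```bash
python3 ax.py -50; python3 ax.py 42|tail -1
```

```text
target [0.40891707 0.2804282  0.15630222] [-180.    40.   173.8]
t 16.7667 p [0.3837 0.2858 0.2351] rpy [179.91  39.8  173.84] q [ -3.7   0.5 -61.3 129.3  53.3  49.7 -16.8] F [0.2 0.3 0.7] T [ 0.07  0.39 -0.  ] w 0.6
rotvec tool [ 0.002  -0.0035  0.0006]
shift tool (now) [30.7 -2.7 77. ] after rot [31.  -2.6 76.9]
[-11.  15. -56. 133.  73.  53. -36.] 1.5534747236730446e-05
[-12.  28. -48. 131.  91.  54. -44.] 2.2235855495543048e-05
```

Emit:
{"op": "servo_tool", "data": {
  "motion": [
    {"x": 6,"y": -0.5,"z": 8,"wx": 0,"wy": 0,"wz": 0},
    {"x": 6,"y": -0.5,"z": 8,"wx": 0,"wy": 0,"wz": 0},
    {"x": 6,"y": -0.5,"z": 8,"wx": 0,"wy": 0,"wz": 0},
    {"x": 6,"y": -0.5,"z": 8,"wx": 0,"wy": 0,"wz": 0},
    {"x": 6,"y": -0.5,"z": 8,"wx": 0,"wy": 0,"wz": 0},
    {"x": 0,"y": 0,"z": 8,"wx": 0,"wy": 0,"wz": 0},
    {"x": 0,"y": 0,"z": 0,"wx": 0,"wy": 0,"wz": 0},
    {"x": 0,"y": 0,"z": 0,"wx": 0,"wy": 0,"wz": 0}
  ]
}}

```text
time_s: 17.43
eef_pos: [0.3922, 0.2821, 0.1797]
tool_rot: [179.9, 39.7, 173.7]
ft_force: [-0.6, -0.2, 0.6]
gripper_width: 0.6
```

```bash
python3 ax.py -20; python3 ax.py 42|tail -2; python3 - <<'E'
from h import *
from station import *
c=camera("wrist"); crop(c,0,0,512,384,1.5,"pics/w13.png")
import pickle; pickle.dump((c,read_state()),open("w13.pkl","wb"))
E
```

```text
target [0.42808791 0.27834558 0.13332089] [-180.    40.   173.8]
t 17.4333 p [0.3922 0.2821 0.1797] rpy [179.88  39.66 173.69] q [ -7.5  10.7 -60.1 132.3  67.   52.2 -31. ] F [-0.6 -0.2  0.6] T [0.12 0.41 0.02] w 0.6
rotvec tool [ 0.0009 -0.006  -0.0015]
shift tool (now) [ 1.8  0.1 58.7] after rot [ 2.2  0.1 58.7]
[-10.  20. -55. 132.  80.  54. -39.] 7.885978130814486e-06
shift tool (now) [  1.5   0.  120.7] after rot [2.200e+00 1.000e-01 1.207e+02]
[-11.  29. -50. 131.  91.  54. -44.] 1.2851502655225563e-05
```

View pics/w13.png

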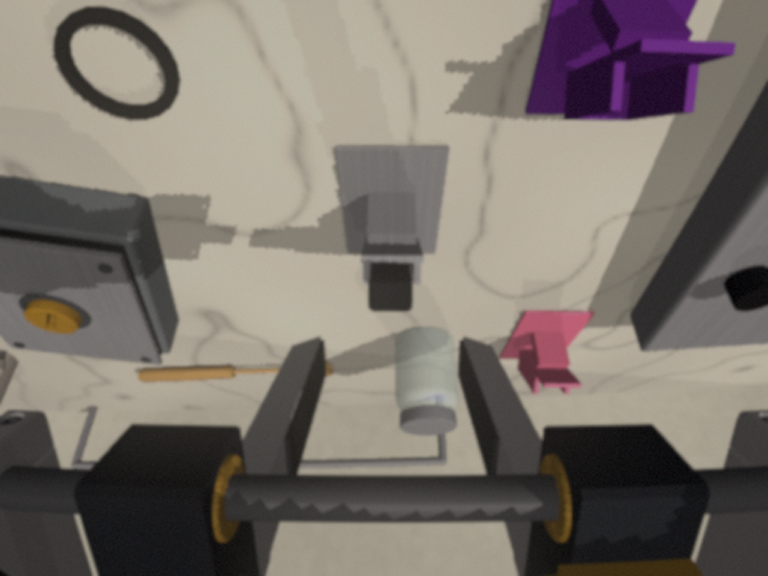

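The handle end is centred between the fingers (u≈391 against 392), with the key still in the rest. Advancing along the key axis.

Emit:
{"op": "servo_tool", "data": {
  "motion": [
    {"x": 1,"y": 0,"z": 10,"wx": 0,"wy": -0.006,"wz": -0.0015},
    {"x": 1,"y": 0,"z": 10,"wx": 0,"wy": 0,"wz": 0},
    {"x": 0,"y": 0,"z": 10,"wx": 0,"wy": 0,"wz": 0},
    {"x": 0,"y": 0,"z": 10,"wx": 0,"wy": 0,"wz": 0},
    {"x": 0,"y": 0,"z": 10,"wx": 0,"wy": 0,"wz": 0},
    {"x": 0,"y": 0,"z": 10,"wx": 0,"wy": 0,"wz": 0},
    {"x": 0,"y": 0,"z": 10,"wx": 0,"wy": 0,"wz": 0},
    {"x": 0,"y": 0,"z": 10,"wx": 0,"wy": 0,"wz": 0},
    {"x": 0,"y": 0,"z": 0,"wx": 0,"wy": 0,"wz": 0},
    {"x": 0,"y": 0,"z": 0,"wx": 0,"wy": 0,"wz": 0}
  ]
}}

```text
time_s: 18.32
eef_pos: [0.4414, 0.2769, 0.1178]
tool_rot: [179.9, 40.1, 173.9]
ft_force: [-0.9, -0.6, 0.5]
gripper_width: 0.597
```

```bash
python3 ax.py 42; python3 - <<'E'
from h import *
from station import *
c=camera("wrist"); d=camera("side")
crop(c,130,60,390,320,1.5,"pics/a.png");crop(d,165,215,255,305,4.34,"pics/b.png")
cv2.imwrite("pics/w14.png",np.hstack([cv2.imread("pics/a.png")[:389],cv2.imread("pics/b.png")[:389]]))
E
```

```text
target [0.46770764 0.2740415  0.08582613] [-180.    40.   173.8]
t 18.3167 p [0.4414 0.2769 0.1178] rpy [179.93  40.14 173.86] q [-10.4  23.1 -52.9 132.2  83.9  53.9 -41.3] F [-0.9 -0.6  0.5] T [0.09 0.47 0.01] w 0.597
rotvec tool [0.0019 0.0025 0.0008]
shift tool (now) [ 0.4 -0.1 41.5] after rot [ 0.3 -0.  41.5]
[-11.  29. -49. 131.  91.  54. -44.] 3.524417085883145e-06
```

View pics/w14.png

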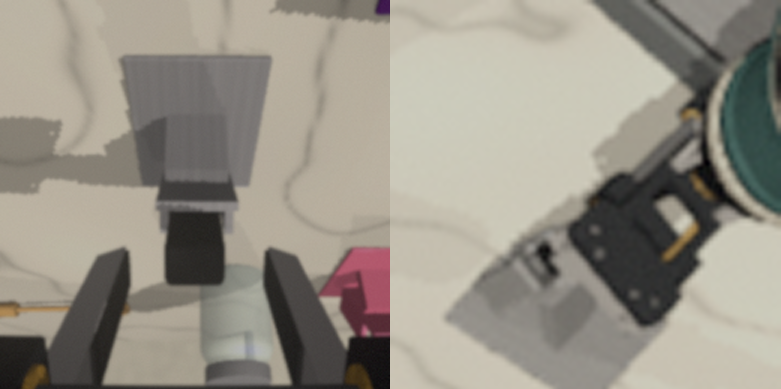

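Emit:
{"op": "servo_tool", "data": {
  "motion": [
    {"x": 0,"y": 0,"z": 10,"wx": 0,"wy": 0,"wz": 0},
    {"x": 0,"y": 0,"z": 10,"wx": 0,"wy": 0,"wz": 0},
    {"x": 0,"y": 0,"z": 10,"wx": 0,"wy": 0,"wz": 0},
    {"x": 0,"y": 0,"z": 9,"wx": 0,"wy": 0,"wz": 0},
    {"x": 0,"y": 0,"z": 0,"wx": 0,"wy": 0,"wz": 0},
    {"x": 0,"y": 0,"z": 0,"wx": 0,"wy": 0,"wz": 0}
  ]
}}

```text
time_s: 18.92
eef_pos: [0.4661, 0.2745, 0.0881]
tool_rot: [179.9, 40.2, 173.9]
ft_force: [-0.8, 0.6, -0.3]
gripper_width: 0.6
```

Emit:
{"op": "servo_tool", "data": {
  "motion": [
    {"x": 0,"y": 0,"z": 0,"wx": 0,"wy": 0,"wz": 0},
    {"x": 0,"y": 0,"z": 0,"wx": 0,"wy": 0,"wz": 0},
    {"x": 0,"y": 0,"z": 0,"wx": 0,"wy": 0,"wz": 0},
    {"x": 0,"y": 0,"z": 0,"wx": 0,"wy": 0,"wz": 0},
    {"x": 0,"y": 0,"z": 0,"wx": 0,"wy": 0,"wz": 0},
    {"x": 0,"y": 0,"z": 0,"wx": 0,"wy": 0,"wz": 0}
  ],
  "claw": 5
}}

```text
time_s: 19.42
eef_pos: [0.4663, 0.2745, 0.0879]
tool_rot: [179.9, 40.2, 173.9]
ft_force: [-0.5, 0.5, 2.4]
gripper_width: 0.271
```

```bash
python3 ax.py 42; python3 - <<'E'
from h import *
from station import *
c=camera("wrist"); crop(c,130,60,390,320,2,"pics/w15.png")
import pickle; pickle.dump((c,read_state()),open("w15.pkl","wb"))
E
```

```text
target [0.46770764 0.2740415  0.08582613] [-180.    40.   173.8]
t 19.4167 p [0.4663 0.2745 0.0879] rpy [179.91  40.19 173.92] q [-10.9  28.4 -49.5 131.3  90.8  54.2 -44.5] F [-0.5  0.5  2.4] T [-0.05  0.29 -0.14] w 0.271
rotvec tool [0.003  0.0034 0.0016]
shift tool (now) [ 0.2 -0.3  2.5] after rot [ 0.2 -0.3  2.5]
[-11.  29. -49. 131.  91.  54. -44.] 9.359998367835185e-08
```

View pics/w15.png

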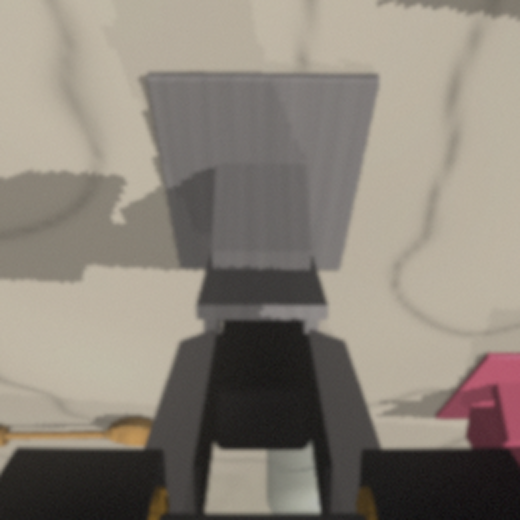

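Gripped at width 0.271. I save this pose for the return, then lift the key off the floor along the floor normal.

Emit:
{"op": "servo_tool", "data": {
  "motion": [
    {"x": -3,"y": 0,"z": -1,"wx": 0,"wy": 0,"wz": 0},
    {"x": -8,"y": 0,"z": -3,"wx": 0,"wy": 0,"wz": 0},
    {"x": -12,"y": 0,"z": -6,"wx": 0,"wy": 0,"wz": 0},
    {"x": -15,"y": 0,"z": -10,"wx": 0,"wy": 0,"wz": 0},
    {"x": -15,"y": 0,"z": -15,"wx": 0,"wy": 0,"wz": 0},
    {"x": -15,"y": 0,"z": -15,"wx": 0,"wy": 0,"wz": 0},
    {"x": -15,"y": 0,"z": -15,"wx": 0,"wy": 0,"wz": 0},
    {"x": -15,"y": 0,"z": -15,"wx": 0,"wy": 0,"wz": 0},
    {"x": -15,"y": 0,"z": -15,"wx": 0,"wy": 0,"wz": 0},
    {"x": 0,"y": 0,"z": 0,"wx": 0,"wy": 0,"wz": 0},
    {"x": 0,"y": 0,"z": 0,"wx": 0,"wy": 0,"wz": 0}
  ]
}}

```text
time_s: 20.38
eef_pos: [0.4916, 0.2714, 0.2342]
tool_rot: [179.9, 40.3, 173.8]
ft_force: [-0.1, -0.4, -0.4]
gripper_width: 0.274
```

```bash
cat > slot.py <<'E'
import sys
from h import *
S=np.array([.5146,-.0263,0.]); Z=np.array([0,0,1.])
def tgt(z,phi,dx=0,dy=0):
    y=np.radians(phi); return S+np.array([dx,dy,z]),toolR(-Z,[np.cos(y),np.sin(y),0])
if __name__=="__main__":
    p,R=tgt(float(sys.argv[1]),float(sys.argv[2])); print("target",p,R.as_euler("xyz",degrees=True)); plan(p,R)
    from ik import *
    q,e=solve(p,R,np.array(st()[2]["joint_positions"]),1e-4); print(q.round(0),e)
E
python3 slot.py .2 138.2;  python3 - <<'E'
from h import *
from station import *
c=camera("wrist"); crop(c,130,60,390,320,2,"pics/w16.png")
E
```

```text
target [ 0.5146 -0.0263  0.2   ] [-180.     0.  -131.8]
t 20.3833 p [0.4916 0.2714 0.2342] rpy [179.86  40.29 173.84] q [  2.    9.7 -56.6 123.6  64.1  47.5 -13.3] F [-0.1 -0.4 -0.4] T [ 0.13  0.66 -0.  ] w 0.274
rotvec tool [-0.331   0.6499 -0.9073]
shift tool (now) [ -19.7 -293.7   60.9] after rot [ 206.6 -215.6   34.2]
[ 56.  30. -73. 107.  31.  67. 110.] 3.932787640317781e-05
```

View pics/w16.png

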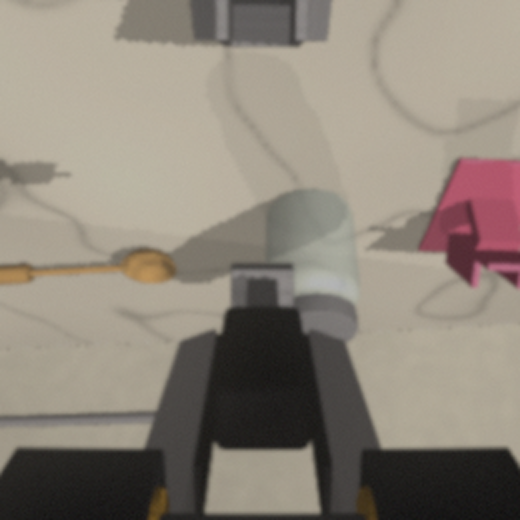

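Emit:
{"op": "servo_tool", "data": {
  "motion": [
    {"x": 0,"y": -10,"z": 0,"wx": 0,"wy": 0.06,"wz": 0},
    {"x": 0,"y": -20,"z": 0,"wx": 0,"wy": 0.07,"wz": 0},
    {"x": 0,"y": -24,"z": 0,"wx": 0,"wy": 0.07,"wz": 0},
    {"x": 0,"y": -24,"z": 0,"wx": 0,"wy": 0.07,"wz": 0},
    {"x": 0,"y": -24,"z": 0,"wx": 0,"wy": 0.07,"wz": 0},
    {"x": 0,"y": -24,"z": 0,"wx": 0,"wy": 0.07,"wz": 0},
    {"x": 0,"y": -24,"z": 0,"wx": 0,"wy": 0.07,"wz": 0},
    {"x": 0,"y": -24,"z": 0,"wx": 0,"wy": 0.07,"wz": 0},
    {"x": 0,"y": -24,"z": 0,"wx": 0,"wy": 0.07,"wz": 0},
    {"x": 0,"y": -24,"z": 0,"wx": 0,"wy": 0.07,"wz": 0},
    {"x": 0,"y": 0,"z": 0,"wx": 0,"wy": 0,"wz": 0}
  ]
}}

```text
time_s: 21.35
eef_pos: [0.4687, 0.0541, 0.2314]
tool_rot: [-179.9, 1.7, 173.5]
ft_force: [0.6, -0.5, -1.2]
gripper_width: 0.275
```

```bash
python3 slot.py .2 138.2
```

```text
target [ 0.5146 -0.0263  0.2   ] [-180.     0.  -131.8]
t 21.35 p [0.4687 0.0541 0.2314] rpy [-179.85    1.69  173.52] q [ 35.4   9.6 -50.4 111.6   9.3  61.   64.6] F [ 0.6 -0.5 -1.2] T [-0.02 -0.12  0.  ] w 0.275
rotvec tool [-0.0164  0.0259 -0.9543]
shift tool (now) [-53.7 -74.6  33.2] after rot [ 29.3 -87.8  31.4]
[ 47.  22. -58. 107.  21.  63. 119.] 1.2086451454619186e-05
```

Emit:
{"op": "servo_tool", "data": {
  "motion": [
    {"x": 0,"y": 0,"z": 0,"wx": -0.01,"wy": 0.025,"wz": -0.119},
    {"x": 0,"y": 0,"z": 0,"wx": 0,"wy": 0,"wz": -0.119},
    {"x": 0,"y": 0,"z": 0,"wx": 0,"wy": 0,"wz": -0.119},
    {"x": 0,"y": 0,"z": 0,"wx": 0,"wy": 0,"wz": -0.119},
    {"x": 0,"y": 0,"z": 0,"wx": 0,"wy": 0,"wz": -0.119},
    {"x": 0,"y": 0,"z": 0,"wx": 0,"wy": 0,"wz": -0.119},
    {"x": 0,"y": 0,"z": 0,"wx": 0,"wy": 0,"wz": -0.119},
    {"x": 0,"y": 0,"z": 0,"wx": 0,"wy": 0,"wz": -0.119},
    {"x": 5,"y": -15,"z": 0,"wx": 0,"wy": 0,"wz": 0},
    {"x": 5,"y": -15,"z": 0,"wx": 0,"wy": 0,"wz": 0},
    {"x": 5,"y": -15,"z": 0,"wx": 0,"wy": 0,"wz": 0},
    {"x": 5,"y": -15,"z": 0,"wx": 0,"wy": 0,"wz": 0},
    {"x": 5,"y": -15,"z": 0,"wx": 0,"wy": 0,"wz": 0},
    {"x": 4,"y": -13,"z": 0,"wx": 0,"wy": 0,"wz": 0},
    {"x": 0,"y": 0,"z": 0,"wx": 0,"wy": 0,"wz": 0},
    {"x": 0,"y": 0,"z": 0,"wx": 0,"wy": 0,"wz": 0}
  ]
}}

```text
time_s: 22.68
eef_pos: [0.5153, -0.0216, 0.233]
tool_rot: [-179.7, 0.7, -131.6]
ft_force: [0.7, -0.3, -0.8]
gripper_width: 0.277
```

```bash
python3 slot.py .2 138.2; python3 - <<'E'
from h import *
from station import *
c=camera("wrist"); d=camera("side");e=camera("scene")
crop(c,100,40,420,320,2.4,"pics/w17.png")
crop(d,205,140,295,230,4.3,"pics/a.png");crop(e,220,140,310,230,4.3,"pics/b.png")
cv2.imwrite("pics/x17.png",np.hstack([cv2.imread("pics/a.png"),cv2.imread("pics/b.png")]))
import pickle; pickle.dump((c,d,e,read_state()),open("w17.pkl","wb"))
E
```

```text
target [ 0.5146 -0.0263  0.2   ] [-180.     0.  -131.8]
t 22.6833 p [ 0.5153 -0.0216  0.233 ] rpy [-179.7     0.67 -131.64] q [ 45.5  17.8 -55.2 105.2  15.9  64.6 123.2] F [ 0.7 -0.3 -0.8] T [ 0.09 -0.06  0.  ] w 0.277
rotvec tool [-0.0052  0.0118  0.0028]
shift tool (now) [ 4.4 -2.4 32.9] after rot [ 4.  -2.6 33. ]
[ 44.  20. -54. 107.  19.  62. 121.] 1.3674270669166243e-06
```

View pics/w17.png

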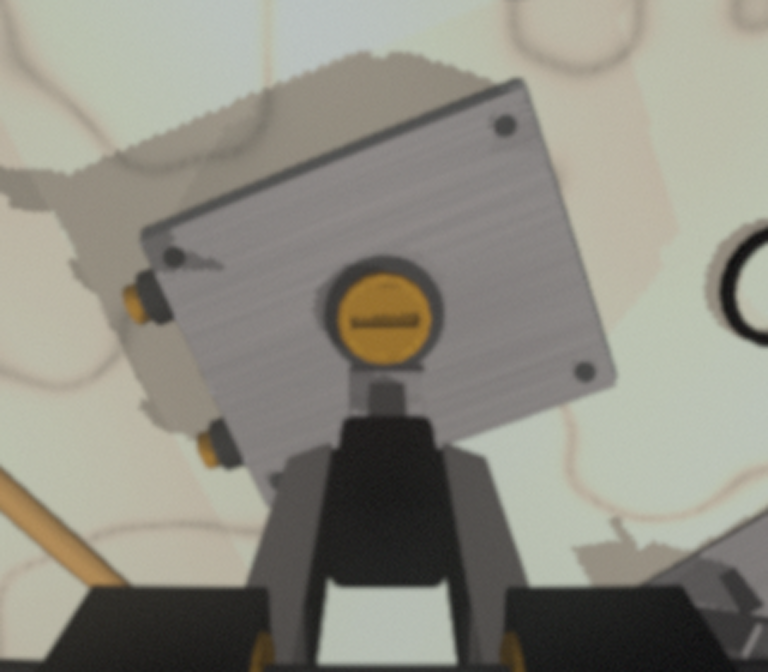

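View pics/x17.png

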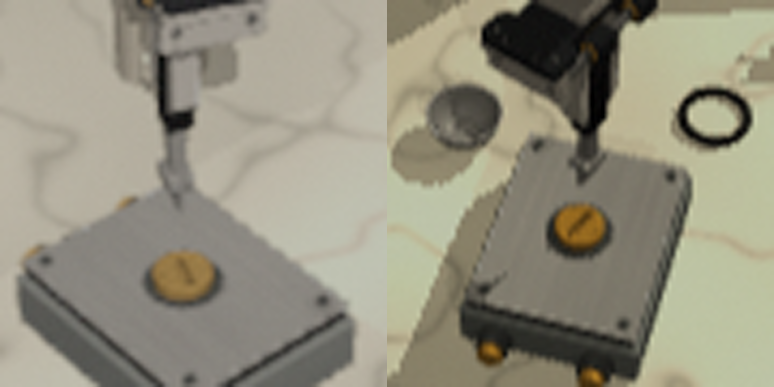

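```bash
python3 - <<'E'
from h import *
import pickle
c,d,e,s=pickle.load(open("w17.pkl","rb"))
f=lambda u,v:(u/2.4+100-.3,v/2.4+40-.3)
print("cam",back(c,f(384.5,320),.077)[0]); 
a=back(c,f(419,321),.077)[0];b=back(c,f(351,323.5),.077)[0]; print("slot",b,a,(a+b)/2,np.linalg.norm(a-b),np.degrees(np.arctan2(*(b-a)[1::-1])))
p,R,_=st(s)
Q=[R.apply([0,y,z])+p for z in (.0605,.0705,.0905) for y in (-.012,.012)]
crop(c,220,140,300,210,9,"pics/w17m.png",proj(c,np.array(Q)))
dd=proj(d,np.array(Q)); ee=proj(e,np.array(Q))
crop(d,225,160,275,220,7,"pics/a.png",dd);crop(e,245,150,295,210,7,"pics/b.png",ee)
cv2.imwrite("pics/x17m.png",np.hstack([cv2.imread("pics/a.png"),cv2.imread("pics/b.png")]))
# cam from side and scene images
g=lambda u,v:(u/4.3+205-.4,v/4.3+140-.4); print("side cam",back(d,g(183.5,276),.077)); 
g=lambda u,v:((u-387)/4.3+220-.4,v/4.3+140-.4); print("scene cam",back(e,g(581,228),.077))
E
```

```text
cam [ 0.51406545 -0.02499994  0.077     ]
slot [ 0.52678702 -0.03403618  0.077     ] [ 0.50243521 -0.0140776   0.077     ] [ 0.51461112 -0.02405689  0.077     ] 0.03148579839938278 -39.33782254856571
side cam [[ 0.50947511 -0.01704624  0.077     ]]
scene cam [[ 0.52258894 -0.02375893  0.077     ]]
```

View pics/w17m.png

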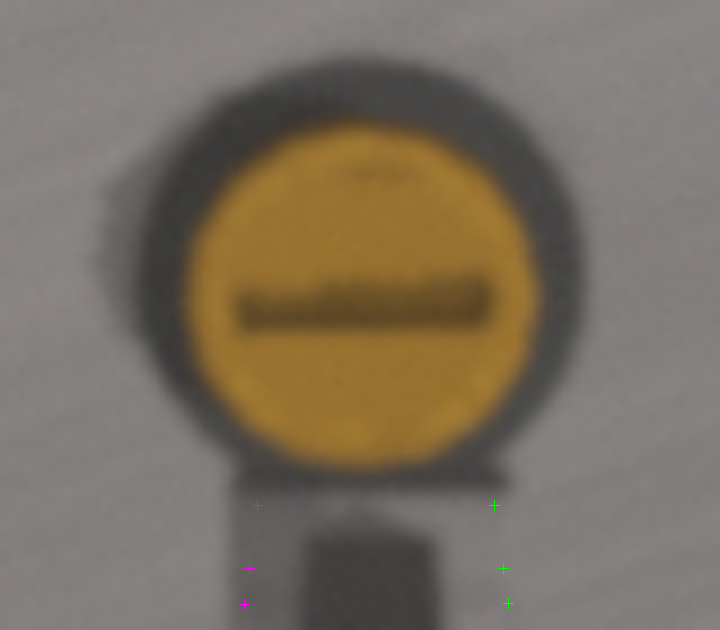

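View pics/x17m.png

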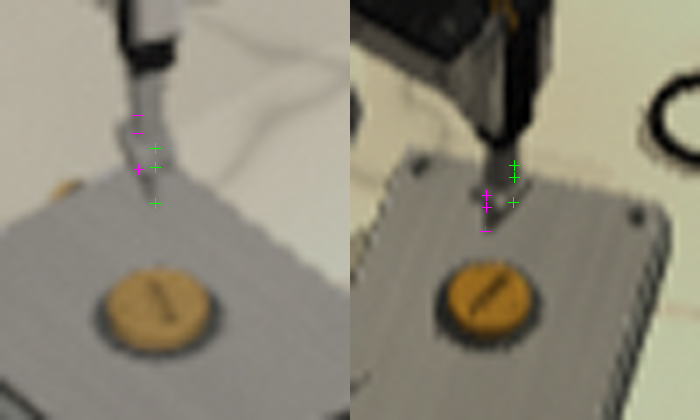

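```bash
python3 - <<'E'
from h import *
import pickle
c,d,e,s=pickle.load(open("w17.pkl","rb"))
w7=pickle.load(open("w7.pkl","rb")); w2=pickle.load(open("w2.pkl","rb"))
# detect orange disc by HSV
def cen(c,box):
    x0,y0,x1,y1=box; im=cv2.cvtColor(c["color"],cv2.COLOR_RGB2HSV)[y0:y1,x0:x1]
    m=cv2.inRange(im,(12,110,60),(30,255,255)); n,l,st_,ce=cv2.connectedComponentsWithStats(m)
    k=1+np.argmax(st_[1:,4]); m=(l==k).astype(np.uint8); cs,_=cv2.findContours(m,cv2.RETR_EXTERNAL,cv2.CHAIN_APPROX_NONE)
    h=cv2.convexHull(cs[0]); M=cv2.moments(h); print(st_[k],ce[k]+[x0,y0]); return (M["m10"]/M["m00"]+x0,M["m01"]/M["m00"]+y0)
obs=[("w17",c,(230,140,300,200)),("side",d,(225,180,275,220)),("scene",e,(245,175,290,205)),("w7",w7,(150,125,215,185))]
A=np.zeros((3,3));b=np.zeros(3);L=[]
for n,cc,bx in obs:
    uv=cen(cc,bx); print(n,uv,back(cc,uv,.0756)[0]); L.append((n,cc,uv))
def tri(names):
    A=np.zeros((3,3));b=np.zeros(3)
    for n,cc,uv in L:
        if n not in names: continue
        o,dd=ray(cc,uv); dd=dd[0]/np.linalg.norm(dd[0]); P=np.eye(3)-np.outer(dd,dd); A+=P;b+=P@o
    return np.linalg.solve(A,b)
print(tri(["w17","w7"]),tri(["scene","side"]),tri(["w17","w7","scene","side"]))
E
```

```text
[  10   13   40   39 1195] [259.64016736 172.2376569 ]
w17 (259.6150114155251, 172.2123287671233) [ 0.51392366 -0.02566902  0.0756    ]
[ 16  19  14  11 123] [247.11382114 203.79674797]
side (247.17746913580248, 203.81327160493828) [ 0.51047885 -0.01813664  0.0756    ]
[ 14  13  12  10 101] [264.52475248 192.24752475]
scene (264.51461988304095, 192.28654970760235) [ 0.52001386 -0.02427783  0.0756    ]
[  13   12   39   39 1216] [181.64967105 155.84786184]
w7 (181.70615711252654, 155.87402689313518) [ 0.51457525 -0.026136    0.0756    ]
[ 0.514752   -0.02480836  0.07093796] [ 0.51466448 -0.02415707  0.06869239] [ 0.51485749 -0.02424491  0.06874101]
```

```bash
python3 - <<'E'
from h import *
import pickle
c,d,e,s=pickle.load(open("w17.pkl","rb")); p,R,_=st(s)
for dep in (.0685,.0705,.0725):
  for dx in (-.002,0,.002):
    q=proj(c,np.array([R.apply([.010+dx,y,dep])+p for y in(-.013,.013)]+[R.apply([.006+dx,0,dep-.04])+p,R.apply([.01+dx,0,dep-.04])+p])); print(dep,dx,((q-[220,140]+.5)*9).round(0).tolist())
E
```

```text
0.0685 -0.002 [[236.0, 494.0], [517.0, 494.0], [377.0, 690.0], [377.0, 643.0]]
0.0685 0 [[236.0, 473.0], [517.0, 473.0], [377.0, 667.0], [377.0, 619.0]]
0.0685 0.002 [[236.0, 453.0], [517.0, 452.0], [377.0, 643.0], [377.0, 595.0]]
0.0705 -0.002 [[237.0, 488.0], [515.0, 487.0], [377.0, 681.0], [377.0, 634.0]]
0.0705 0 [[237.0, 467.0], [516.0, 467.0], [377.0, 658.0], [377.0, 610.0]]
0.0705 0.002 [[237.0, 447.0], [516.0, 446.0], [377.0, 634.0], [377.0, 587.0]]
0.0725 -0.002 [[238.0, 481.0], [514.0, 481.0], [377.0, 672.0], [377.0, 626.0]]
0.0725 0 [[238.0, 461.0], [515.0, 461.0], [377.0, 649.0], [377.0, 602.0]]
0.0725 0.002 [[238.0, 441.0], [515.0, 440.0], [377.0, 626.0], [377.0, 579.0]]
```

```bash
python3 - <<'E'
from h import *
import pickle
c,d,e,s=pickle.load(open("w17.pkl","rb"))
im=c["color"][183:206,240:282,::-1].astype(float); im=np.clip((im-30)*2.0,0,255).astype(np.uint8)
cv2.imwrite("pics/w17z.png",cv2.resize(im,None,fx=18,fy=18,interpolation=cv2.INTER_NEAREST))
E
```

```text
(no output)
```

View pics/w17z.png

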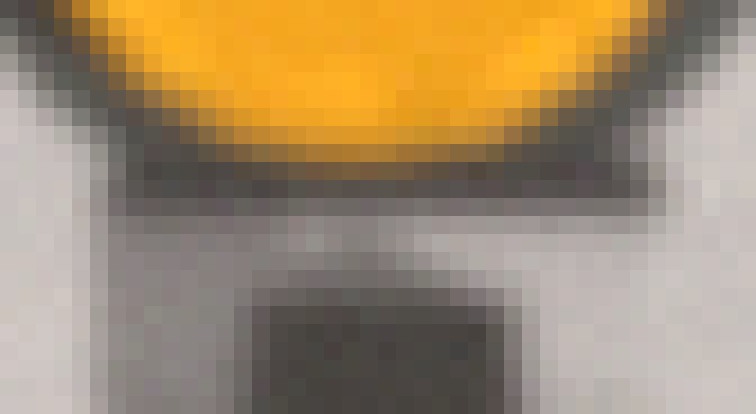

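```bash
sed -i 's/^S=.*/S=np.array([.5143,-.0245,0.])/' slot.py; python3 slot.py .178 138.3
```

```text
Traceback (most recent call last):
  File "slot.py", line 7, in <module>
    p,R=tgt(float(sys.argv[1]),float(sys.argv[2])); print("target",p,R.as_euler("xyz",degrees=True)); plan(p,R)
        ~~~^^^^^^^^^^^^^^^^^^^^^^^^^^^^^^^^^^^^^^^
  File "slot.py", line 5, in tgt
    y=np.radians(phi); return S+np.array([dx,dy,z]),toolR(-Z,[np.cos(y),np.sin(y),0])
                                                           ^
NameError: name 'Z' is not defined. Did you mean: 'z'?
```

```bash
sed -i 's/^S=.*/S=np.array([.5143,-.0245,0.]); Z=np.array([0,0,1.])/' slot.py; python3 slot.py .178 138.3
```

```text
target [ 0.5143 -0.0245  0.178 ] [-180.     0.  -131.7]
t 22.8333 p [ 0.5149 -0.0205  0.2333] rpy [-179.65    0.66 -131.51] q [ 45.5  17.7 -55.3 105.2  15.9  64.6 123.2] F [ 0.5  0.7 -0.2] T [ 0.15 -0.07  0.02] w 0.278
rotvec tool [-0.0061  0.0115  0.0033]
shift tool (now) [ 4.  -1.9 55.2] after rot [ 3.4 -2.2 55.3]
[ 43.  22. -53. 108.  20.  60. 120.] 2.3541393729885947e-06
```

Emit:
{"op": "servo_tool", "data": {
  "motion": [
    {"x": 3.4,"y": -2.2,"z": 0,"wx": -0.006,"wy": 0.0115,"wz": 0.003},
    {"x": 0,"y": 0,"z": 11,"wx": 0,"wy": 0,"wz": 0},
    {"x": 0,"y": 0,"z": 11,"wx": 0,"wy": 0,"wz": 0},
    {"x": 0,"y": 0,"z": 11,"wx": 0,"wy": 0,"wz": 0},
    {"x": 0,"y": 0,"z": 11,"wx": 0,"wy": 0,"wz": 0},
    {"x": 0,"y": 0,"z": 11,"wx": 0,"wy": 0,"wz": 0},
    {"x": 0,"y": 0,"z": 0,"wx": 0,"wy": 0,"wz": 0},
    {"x": 0,"y": 0,"z": 0,"wx": 0,"wy": 0,"wz": 0}
  ]
}}

```text
time_s: 23.5
eef_pos: [0.5142, -0.0248, 0.1776]
tool_rot: [179.9, -0.0, -131.7]
ft_force: [-0.1, -0.3, 0.3]
gripper_width: 0.276
```

```bash
python3 slot.py .178 138.3; python3 - <<'E'
from h import *
from station import *
import pickle
c=camera("wrist"); d=camera("side");e=camera("scene"); p,R,_=st()
crop(c,220,140,300,210,5,"pics/c.png")
Q=np.array([R.apply([0.0005,y-.0006,.0905])+p for y in(-.012,.012)])
crop(d,230,175,270,225,7,"pics/a.png",proj(d,Q));crop(e,245,165,285,215,7,"pics/b.png",proj(e,Q))
a,b,c_=[cv2.imread(f"pics/{k}.png") for k in "abc"]
cv2.imwrite("pics/x18.png",np.hstack([a[:350],b[:350],cv2.resize(c_,(240,210)).copy() if 0 else c_[:350,130:350]]))
E
```

```text
target [ 0.5143 -0.0245  0.178 ] [-180.     0.  -131.7]
t 23.5 p [ 0.5142 -0.0248  0.1776] rpy [ 1.7993e+02 -2.0000e-02 -1.3171e+02] q [ 42.8  22.1 -52.8 108.3  20.3  59.6 119.7] F [-0.1 -0.3  0.3] T [ 0.15 -0.13 -0.03] w 0.276
rotvec tool [ 0.0012 -0.0003 -0.0001]
shift tool (now) [-0.3  0.1 -0.4] after rot [-0.3  0.1 -0.4]
[ 43.  22. -53. 108.  20.  60. 120.] 1.874666943110565e-08
```

View pics/x18.png

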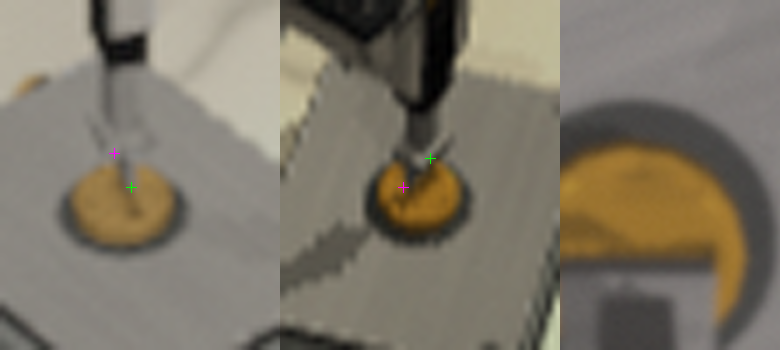

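Emit:
{"op": "servo_tool", "data": {
  "motion": [
    {"x": 0,"y": 0,"z": 3,"wx": 0,"wy": 0,"wz": 0},
    {"x": 0,"y": 0,"z": 3,"wx": 0,"wy": 0,"wz": 0},
    {"x": 0,"y": 0,"z": 2,"wx": 0,"wy": 0,"wz": 0},
    {"x": 0,"y": 0,"z": 1.5,"wx": 0,"wy": 0,"wz": 0},
    {"x": 0,"y": 0,"z": 1.5,"wx": 0,"wy": 0,"wz": 0},
    {"x": 0,"y": 0,"z": 1.5,"wx": 0,"wy": 0,"wz": 0},
    {"x": 0,"y": 0,"z": 0,"wx": 0,"wy": 0,"wz": 0}
  ]
}}

```text
time_s: 24.23
eef_pos: [0.5144, -0.0251, 0.1654]
tool_rot: [180.0, -0.0, -131.7]
ft_force: [-1.1, -0.9, -0.8]
gripper_width: 0.276
```

Emit:
{"op": "servo_tool", "data": {
  "motion": [
    {"x": 0,"y": 0,"z": 1,"wx": 0,"wy": 0,"wz": 0},
    {"x": 0,"y": 0,"z": 1,"wx": 0,"wy": 0,"wz": 0},
    {"x": 0,"y": 0,"z": 1,"wx": 0,"wy": 0,"wz": 0},
    {"x": 0,"y": 0,"z": 0,"wx": 0,"wy": 0,"wz": 0}
  ]
}}

```text
time_s: 24.57
eef_pos: [0.5144, -0.0251, 0.1625]
tool_rot: [180.0, -0.0, -131.7]
ft_force: [-0.2, 0.3, -1.7]
gripper_width: 0.275
```

Emit:
{"op": "servo_tool", "data": {
  "motion": [
    {"x": 0,"y": 0,"z": 1,"wx": 0,"wy": 0,"wz": 0},
    {"x": 0,"y": 0,"z": 1,"wx": 0,"wy": 0,"wz": 0},
    {"x": 0,"y": 0,"z": 1,"wx": 0,"wy": 0,"wz": 0},
    {"x": 0,"y": 0,"z": 0,"wx": 0,"wy": 0,"wz": 0}
  ]
}}

```text
time_s: 24.9
eef_pos: [0.5144, -0.0251, 0.1595]
tool_rot: [180.0, -0.0, -131.7]
ft_force: [0.1, -0.0, -1.7]
gripper_width: 0.277
```

Emit:
{"op": "servo_tool", "data": {
  "motion": [
    {"x": 0,"y": 0,"z": 1,"wx": 0,"wy": 0,"wz": 0},
    {"x": 0,"y": 0,"z": 1,"wx": 0,"wy": 0,"wz": 0},
    {"x": 0,"y": 0,"z": 0,"wx": 0,"wy": 0,"wz": 0},
    {"x": 0,"y": 0,"z": 0,"wx": 0,"wy": 0,"wz": 0}
  ]
}}

```text
time_s: 25.23
eef_pos: [0.5144, -0.0251, 0.1576]
tool_rot: [180.0, -0.0, -131.7]
ft_force: [0.1, -0.3, -1.4]
gripper_width: 0.276
```

```bash
python3 slot.py .1575 138.3; python3 - <<'E'
from h import *
from station import *
import pickle
c=camera("wrist"); d=camera("side");e=camera("scene"); p,R,_=st()
crop(c,220,140,300,210,5,"pics/c.png")
Q=np.array([R.apply([0.0005,y-.0006,.0905])+p for y in(-.012,.012)])
crop(d,230,175,270,225,7,"pics/a.png",proj(d,Q));crop(e,245,165,285,215,7,"pics/b.png",proj(e,Q))
a,b,c_=[cv2.imread(f"pics/{k}.png") for k in "abc"]
cv2.imwrite("pics/x19.png",np.hstack([a[:350],b[:350],c_[:350,:220]]))
E
```

```text
target [ 0.5143 -0.0245  0.1575] [-180.     0.  -131.7]
t 25.2333 p [ 0.5144 -0.0251  0.1576] rpy [ 180.     -0.   -131.73] q [ 41.8  23.6 -51.9 109.5  21.9  57.5 118.4] F [ 0.1 -0.3 -1.4] T [ 0.11 -0.12 -0.01] w 0.276
rotvec tool [ 0.     -0.     -0.0005]
shift tool (now) [-0.3  0.5  0.1] after rot [-0.3  0.5  0.1]
[ 42.  24. -52. 109.  22.  57. 118.] 1.4794869158209208e-08
```

View pics/x19.png

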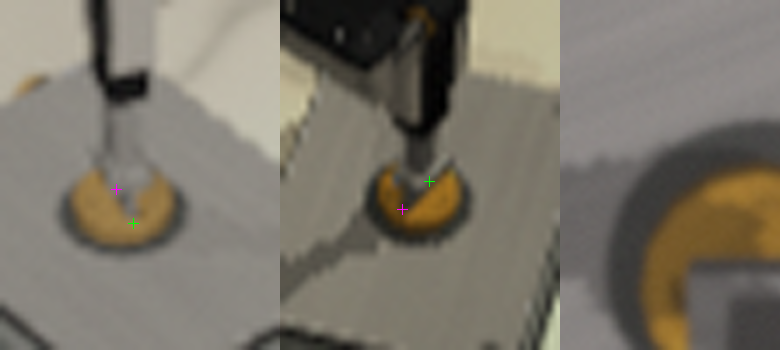

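Emit:
{"op": "servo_tool", "data": {
  "motion": [
    {"x": 0,"y": 0,"z": 1,"wx": 0,"wy": 0,"wz": 0},
    {"x": 0,"y": 0,"z": 1,"wx": 0,"wy": 0,"wz": 0},
    {"x": 0,"y": 0,"z": 0,"wx": 0,"wy": 0,"wz": 0},
    {"x": 0,"y": 0,"z": 0,"wx": 0,"wy": 0,"wz": 0}
  ]
}}

```text
time_s: 25.72
eef_pos: [0.515, -0.0249, 0.1566]
tool_rot: [-179.9, 0.0, -131.7]
ft_force: [-4.1, 0.9, 15.9]
gripper_width: 0.279
```

The blade bottoms in the slot at TCP z 0.1567, where predicted, with 16 N. Turning clockwise (+wz) while following the cam down.

Emit:
{"op": "servo_tool", "data": {
  "motion": [
    {"x": 0,"y": 0,"z": -0.5,"wx": 0,"wy": 0,"wz": 0.07},
    {"x": 0,"y": 0,"z": 0,"wx": 0,"wy": 0,"wz": 0.08},
    {"x": 0,"y": 0,"z": 0.3,"wx": 0,"wy": 0,"wz": 0.08},
    {"x": 0,"y": 0,"z": 0.3,"wx": 0,"wy": 0,"wz": 0.08},
    {"x": 0,"y": 0,"z": 0.3,"wx": 0,"wy": 0,"wz": 0.08},
    {"x": 0,"y": 0,"z": 0.3,"wx": 0,"wy": 0,"wz": 0.08},
    {"x": 0,"y": 0,"z": 0,"wx": 0,"wy": 0,"wz": 0}
  ]
}}

```text
time_s: 26.3
eef_pos: [0.5151, -0.0251, 0.1554]
tool_rot: [-179.9, 0.1, -158.9]
ft_force: [0.9, -1.0, 4.5]
gripper_width: 0.273
```

```bash
python3 slot.py .156 60
```

```text
target [ 0.5143 -0.0245  0.156 ] [180.   0. 150.]
t 26.3 p [ 0.5151 -0.0251  0.1554] rpy [-1.7994e+02  7.0000e-02 -1.5892e+02] q [ 37.2  21.8 -45.8 109.7  18.8  56.1  93.9] F [ 0.9 -1.   4.5] T [-0.19 -0.62  0.04] w 0.273
rotvec tool [-4.000e-04  1.600e-03  8.915e-01]
shift tool (now) [ 0.5  0.9 -0.6] after rot [ 1.   0.1 -0.6]
[ 30.  19. -36. 110.  14.  55.  47.] 1.112095559298365e-05
```

Emit:
{"op": "servo_tool", "data": {
  "motion": [
    {"x": 0,"y": 0,"z": 0.4,"wx": 0,"wy": 0,"wz": 0.08},
    {"x": 0,"y": 0,"z": 0.3,"wx": 0,"wy": 0,"wz": 0.08},
    {"x": 0,"y": 0,"z": 0.3,"wx": 0,"wy": 0,"wz": 0.08},
    {"x": 0,"y": 0,"z": 0.3,"wx": 0,"wy": 0,"wz": 0.08},
    {"x": 0,"y": 0,"z": 0.3,"wx": 0,"wy": 0,"wz": 0.08},
    {"x": 0,"y": 0,"z": 0.3,"wx": 0,"wy": 0,"wz": 0.08},
    {"x": 0,"y": 0,"z": 0.3,"wx": 0,"wy": 0,"wz": 0.08},
    {"x": 0,"y": 0,"z": 0,"wx": 0,"wy": 0,"wz": 0}
  ]
}}

```text
time_s: 26.97
eef_pos: [0.5153, -0.0254, 0.1533]
tool_rot: [-180.0, 0.1, 169.1]
ft_force: [1.3, -2.1, 7.0]
gripper_width: 0.275
```

```bash
python3 slot.py .153 60; python3 - <<'E'
from h import *
from station import *
c=camera("wrist"); crop(c,150,80,370,250,3.4,"pics/w20.png")
E
```

```text
target [ 0.5143 -0.0245  0.153 ] [180.   0. 150.]
t 26.9667 p [ 0.5153 -0.0254  0.1533] rpy [-1.7997e+02  1.1000e-01  1.6907e+02] q [ 32.   20.3 -39.1 109.9  15.6  55.   64.7] F [ 1.3 -2.1  7. ] T [-0.82 -0.74  0.06] w 0.275
rotvec tool [-1.000e-04  2.000e-03  3.328e-01]
shift tool (now) [1.1 0.7 0.3] after rot [1.3 0.3 0.3]
[ 29.  20. -35. 110.  14.  55.  47.] 4.204622541616397e-06
```

View pics/w20.png

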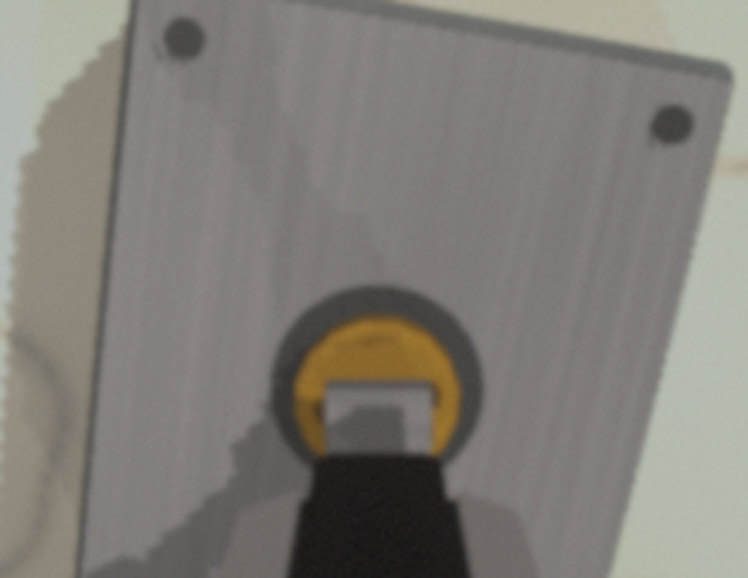

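Emit:
{"op": "servo_tool", "data": {
  "motion": [
    {"x": 0,"y": 0,"z": 0.3,"wx": 0,"wy": 0,"wz": 0.07},
    {"x": 0,"y": 0,"z": 0.3,"wx": 0,"wy": 0,"wz": 0.07},
    {"x": 0,"y": 0,"z": 0.3,"wx": 0,"wy": 0,"wz": 0.07},
    {"x": 0,"y": 0,"z": 0.3,"wx": 0,"wy": 0,"wz": 0.06},
    {"x": 0,"y": 0,"z": 0.2,"wx": 0,"wy": 0,"wz": 0.04},
    {"x": 0,"y": 0,"z": 0,"wx": 0,"wy": 0,"wz": 0}
  ]
}}

```text
time_s: 27.52
eef_pos: [0.5153, -0.0256, 0.1521]
tool_rot: [-180.0, 0.1, 151.5]
ft_force: [0.1, -2.9, 8.6]
gripper_width: 0.276
```

```bash
python3 slot.py .153 60
```

```text
target [ 0.5143 -0.0245  0.153 ] [180.   0. 150.]
t 27.5167 p [ 0.5153 -0.0256  0.1521] rpy [-1.8000e+02  1.3000e-01  1.5145e+02] q [ 29.2  19.7 -35.5 110.1  14.   54.4  48.4] F [ 0.1 -2.9  8.6] T [-1.13 -0.41  0.09] w 0.276
rotvec tool [-0.0001  0.0022  0.0253]
shift tool (now) [ 1.4  0.5 -0.9] after rot [ 1.4  0.5 -0.9]
[ 29.  20. -35. 110.  14.  55.  47.] 2.9699965648553945e-07
```

Emit:
{"op": "servo_tool", "data": {
  "motion": [
    {"x": 0,"y": 0,"z": 0.1,"wx": 0,"wy": 0,"wz": 0.03},
    {"x": 0,"y": 0,"z": 0.1,"wx": 0,"wy": 0,"wz": 0.03},
    {"x": 0,"y": 0,"z": 0,"wx": 0,"wy": 0,"wz": 0.03},
    {"x": 0,"y": 0,"z": 0,"wx": 0,"wy": 0,"wz": 0}
  ]
}}

```text
time_s: 27.85
eef_pos: [0.5153, -0.0256, 0.152]
tool_rot: [180.0, 0.1, 146.4]
ft_force: [-0.0, -3.0, 11.7]
gripper_width: 0.276
```

```bash
python3 slot.py .153 60|sed -n 2p
```

```text
t 27.85 p [ 0.5153 -0.0256  0.152 ] rpy [1.8000e+02 1.3000e-01 1.4638e+02] q [ 28.4  19.5 -34.6 110.1  13.6  54.3  43.8] F [-0.  -3.  11.7] T [-1.18 -0.15  0.58] w 0.276
```

Emit:
{"op": "servo_tool", "data": {
  "motion": [
    {"x": 0,"y": 0,"z": 0,"wx": 0,"wy": 0,"wz": 0.03},
    {"x": 0,"y": 0,"z": 0,"wx": 0,"wy": 0,"wz": 0.03},
    {"x": 0,"y": 0,"z": 0,"wx": 0,"wy": 0,"wz": 0}
  ]
}}

```text
time_s: 28.1
eef_pos: [0.5154, -0.0255, 0.152]
tool_rot: [180.0, 0.1, 143.0]
ft_force: [0.6, -3.7, 10.1]
gripper_width: 0.275
```

```bash
python3 slot.py .153 60|sed -n 2p; python3 - <<'E'
from h import *
from station import *
c=camera("wrist"); crop(c,150,80,370,250,3.4,"pics/w21.png")
E
```

```text
t 28.1 p [ 0.5154 -0.0255  0.152 ] rpy [1.7998e+02 1.4000e-01 1.4296e+02] q [ 27.8  19.4 -33.9 110.1  13.3  54.2  40.6] F [ 0.6 -3.7 10.1] T [-1.12 -0.4   0.9 ] w 0.275
```

View pics/w21.png

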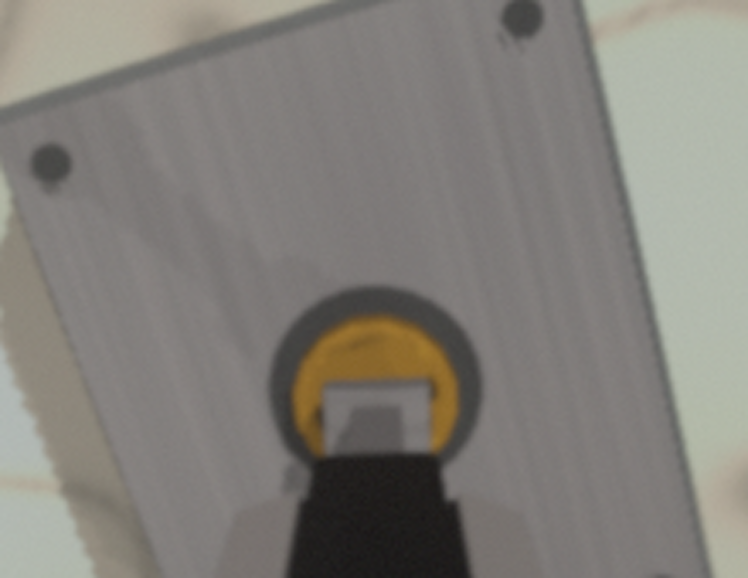

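The torque rose from 0.09 to 0.90 N·m with no further drop in height, so the hard stop is reached. In the picture the slot lies square to the box's long side. I'm taking up the play and withdrawing upward.

Emit:
{"op": "servo_tool", "data": {
  "motion": [
    {"x": 0,"y": 0,"z": -0.5,"wx": 0,"wy": 0,"wz": -0.06},
    {"x": 0,"y": 0,"z": -0.5,"wx": 0,"wy": 0,"wz": -0.06},
    {"x": 0,"y": 0,"z": -1,"wx": 0,"wy": 0,"wz": -0.05},
    {"x": 0,"y": 0,"z": -2,"wx": 0,"wy": 0,"wz": 0},
    {"x": 0,"y": 0,"z": -4,"wx": 0,"wy": 0,"wz": 0},
    {"x": 0,"y": 0,"z": -8,"wx": 0,"wy": 0,"wz": 0},
    {"x": 0,"y": 0,"z": -14,"wx": 0,"wy": 0,"wz": 0},
    {"x": 0,"y": 0,"z": -16,"wx": 0,"wy": 0,"wz": 0},
    {"x": 0,"y": 0,"z": -16,"wx": 0,"wy": 0,"wz": 0},
    {"x": 0,"y": 0,"z": -16,"wx": 0,"wy": 0,"wz": 0},
    {"x": 0,"y": 0,"z": 0,"wx": 0,"wy": 0,"wz": 0},
    {"x": 0,"y": 0,"z": 0,"wx": 0,"wy": 0,"wz": 0}
  ]
}}

```text
time_s: 29.15
eef_pos: [0.5145, -0.0249, 0.2299]
tool_rot: [180.0, 0.1, 152.6]
ft_force: [0.2, -0.4, -1.5]
gripper_width: 0.275
```

```bash
python3 slot.py .233 60|sed -n 2p; python3 - <<'E'
from h import *
from station import *
import pickle
c=camera("wrist"); crop(c,150,80,370,250,3.4,"pics/w22.png"); pickle.dump((c,read_state()),open("w22.pkl","wb"))
E
```

```text
t 29.15 p [ 0.5145 -0.0249  0.2299] rpy [1.8000e+02 6.0000e-02 1.5261e+02] q [ 31.5  14.3 -37.4 105.4   9.6  63.5  53.3] F [ 0.2 -0.4 -1.5] T [ 0.04 -0.13  0.01] w 0.275
```

View pics/w22.png

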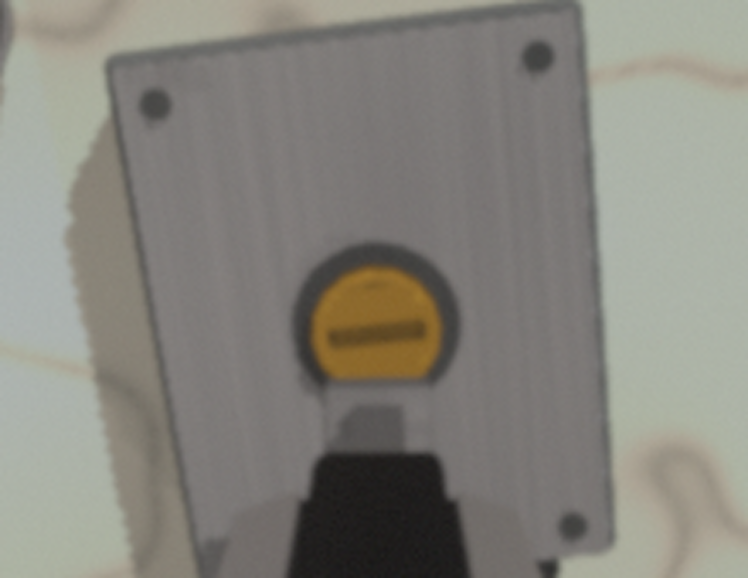

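The cam is home: the slot's slope in the picture (-6.6°) matches the box's short edge (-6.7° to -7.0°). I'm returning the key to the rest along the reverse of the way out.

Emit:
{"op": "servo_tool", "data": {
  "motion": [
    {"x": 0,"y": 0,"z": 0,"wx": 0,"wy": 0,"wz": -0.0925},
    {"x": 0,"y": 10,"z": 0,"wx": 0,"wy": 0,"wz": -0.0925},
    {"x": 0,"y": 15,"z": 0,"wx": 0,"wy": 0,"wz": -0.0925},
    {"x": 0,"y": 20,"z": 0,"wx": 0,"wy": 0,"wz": -0.0925},
    {"x": 2,"y": 25,"z": 0,"wx": 0,"wy": -0.06,"wz": 0},
    {"x": 2,"y": 25,"z": 0,"wx": 0,"wy": -0.06,"wz": 0},
    {"x": 2,"y": 25,"z": 0,"wx": 0,"wy": -0.06,"wz": 0},
    {"x": 2,"y": 25,"z": 0,"wx": 0,"wy": -0.06,"wz": 0},
    {"x": 2,"y": 25,"z": 0,"wx": 0,"wy": -0.06,"wz": 0},
    {"x": 2,"y": 25,"z": 0,"wx": 0,"wy": -0.06,"wz": 0},
    {"x": 2,"y": 25,"z": 0,"wx": 0,"wy": -0.06,"wz": 0},
    {"x": 2,"y": 25,"z": 0,"wx": 0,"wy": -0.06,"wz": 0},
    {"x": 2,"y": 25,"z": 0,"wx": 0,"wy": -0.06,"wz": 0},
    {"x": 0,"y": 20,"z": 0,"wx": 0,"wy": -0.06,"wz": 0},
    {"x": 0,"y": 0,"z": 0,"wx": 0,"wy": -0.06,"wz": 0},
    {"x": 0,"y": 0,"z": 0,"wx": 0,"wy": 0,"wz": 0}
  ]
}}

```text
time_s: 30.53
eef_pos: [0.5332, 0.2652, 0.2228]
tool_rot: [-179.9, 37.8, 174.2]
ft_force: [-0.2, 0.2, -1.8]
gripper_width: 0.277
```

```bash
cat > ret.py <<'E'
import sys
from rest import *
pg=np.array([.4663,.2745,.0879]); Rg=Ro.from_euler("xyz",[179.91,40.19,173.92],degrees=True)
o=np.array([float(a) for a in sys.argv[1:4]])/1000
plan(pg+Rg.apply(o),Rg)
from ik import *
q,e=solve(pg+Rg.apply(o),Rg,np.array(st()[2]["joint_positions"]),1e-4); print(q.round(0),e)
E
python3 ret.py -60 0 -50
```

```text
t 30.5333 p [0.5332 0.2652 0.2228] rpy [-179.89   37.82  174.16] q [ -6.8  11.8 -42.  120.   61.1  43.3  -6.2] F [-0.2  0.2 -1.8] T [0.09 0.67 0.06] w 0.277
rotvec tool [-0.0008 -0.0414  0.0033]
shift tool (now) [78.1  2.4 12.7] after rot [78.6  2.1  9.4]
[-14.  15. -42. 128.  75.  46. -28.] 1.2907409634962222e-05
```

Emit:
{"op": "servo_tool", "data": {
  "motion": [
    {"x": 10,"y": 0.5,"z": 1,"wx": 0,"wy": -0.01,"wz": 0.001},
    {"x": 10,"y": 0.5,"z": 1,"wx": 0,"wy": -0.01,"wz": 0.001},
    {"x": 10,"y": 0.5,"z": 1,"wx": 0,"wy": -0.01,"wz": 0.001},
    {"x": 10,"y": 0.5,"z": 1,"wx": 0,"wy": -0.01,"wz": 0},
    {"x": 10,"y": 0,"z": 1,"wx": 0,"wy": 0,"wz": 0},
    {"x": 10,"y": 0,"z": 1,"wx": 0,"wy": 0,"wz": 0},
    {"x": 10,"y": 0,"z": 1,"wx": 0,"wy": 0,"wz": 0},
    {"x": 8,"y": 0,"z": 1,"wx": 0,"wy": 0,"wz": 0},
    {"x": 0,"y": 0,"z": 0,"wx": 0,"wy": 0,"wz": 0},
    {"x": 0,"y": 0,"z": 0,"wx": 0,"wy": 0,"wz": 0}
  ]
}}

```text
time_s: 31.37
eef_pos: [0.481, 0.2709, 0.1689]
tool_rot: [180.0, 40.0, 173.6]
ft_force: [0.2, -0.1, -0.7]
gripper_width: 0.275
```

```bash
python3 ret.py -30 0 -8;  python3 ret.py -2 0 -2|sed -n 3p; python3 - <<'E'
from h import *
from station import *
c=camera("wrist"); d=camera("side")
crop(c,130,20,390,280,1.5,"pics/a.png");crop(d,165,215,255,305,4.34,"pics/b.png")
cv2.imwrite("pics/w23.png",np.hstack([cv2.imread("pics/a.png")[:389],cv2.imread("pics/b.png")[:389]]))
E
```

```text
t 31.3667 p [0.481  0.2709 0.1689] rpy [179.96  40.   173.63] q [-13.8  14.5 -42.1 127.9  73.4  45.5 -26.5] F [ 0.2 -0.1 -0.7] T [ 0.12  0.61 -0.01] w 0.275
rotvec tool [-0.0042 -0.0034 -0.0039]
shift tool (now) [33.6  2.  44.3] after rot [33.7  1.9 44.1]
[-17.  22. -40. 130.  85.  47. -38.] 8.393526547851215e-06
shift tool (now) [61.6  1.9 50.3] after rot [61.7  1.9 50.1]
```

View pics/w23.png

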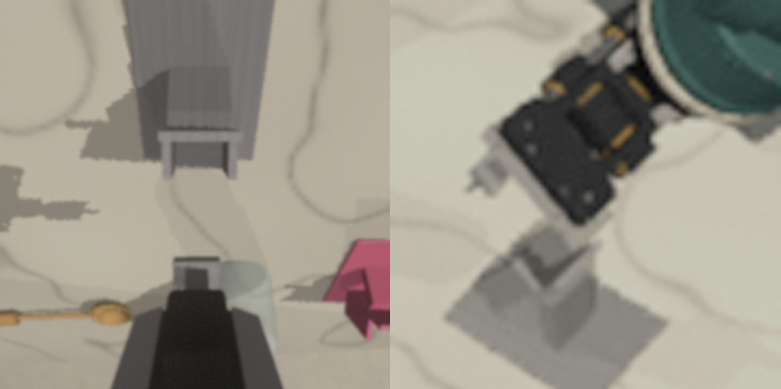

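Emit:
{"op": "servo_tool", "data": {
  "motion": [
    {"x": 5,"y": 0.5,"z": 7,"wx": -0.004,"wy": -0.003,"wz": -0.004},
    {"x": 5,"y": 0.5,"z": 7,"wx": 0,"wy": 0,"wz": 0},
    {"x": 5,"y": 0.5,"z": 7,"wx": 0,"wy": 0,"wz": 0},
    {"x": 5,"y": 0.4,"z": 7,"wx": 0,"wy": 0,"wz": 0},
    {"x": 5,"y": 0,"z": 7,"wx": 0,"wy": 0,"wz": 0},
    {"x": 5,"y": 0,"z": 7,"wx": 0,"wy": 0,"wz": 0},
    {"x": 0,"y": 0,"z": 0,"wx": 0,"wy": 0,"wz": 0},
    {"x": 0,"y": 0,"z": 0,"wx": 0,"wy": 0,"wz": 0}
  ]
}}

```text
time_s: 32.13
eef_pos: [0.4856, 0.273, 0.1179]
tool_rot: [179.9, 40.2, 173.9]
ft_force: [0.5, -0.4, 0.2]
gripper_width: 0.273
```

```bash
python3 ret.py -2 0 -2;python3 - <<'E'
from h import *
from station import *
c=camera("wrist"); d=camera("side")
crop(c,130,20,390,280,1.5,"pics/a.png");crop(d,165,215,255,305,4.34,"pics/b.png")
cv2.imwrite("pics/w24.png",np.hstack([cv2.imread("pics/a.png")[:389],cv2.imread("pics/b.png")[:389]]))
E
```

```text
t 32.1333 p [0.4856 0.273  0.1179] rpy [179.86  40.24 173.9 ] q [-16.6  21.5 -39.7 129.4  84.3  46.7 -37.4] F [ 0.5 -0.4  0.2] T [0.18 0.56 0.03] w 0.273
rotvec tool [ 0.0007  0.0009 -0.0002]
shift tool (now) [32.1 -0.6  8.4] after rot [32.1 -0.6  8.4]
[-19.  25. -40. 131.  88.  49. -44.] 4.158405657900653e-06
```

View pics/w24.png

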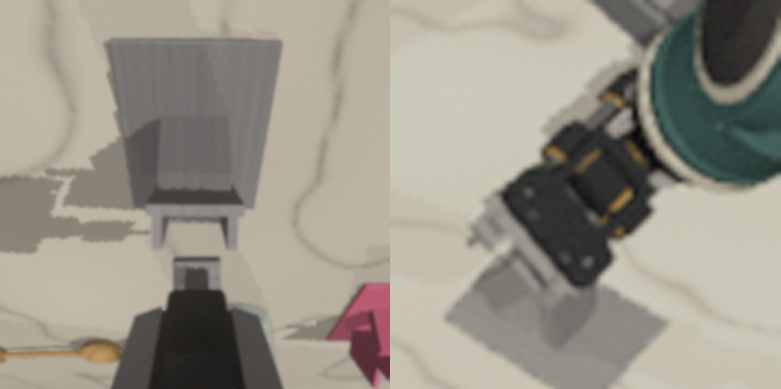

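Emit:
{"op": "servo_tool", "data": {
  "motion": [
    {"x": 6,"y": -0.3,"z": 1.5,"wx": 0,"wy": 0,"wz": 0},
    {"x": 6,"y": -0.3,"z": 1.5,"wx": 0,"wy": 0,"wz": 0},
    {"x": 6,"y": 0,"z": 1.5,"wx": 0,"wy": 0,"wz": 0},
    {"x": 6,"y": 0,"z": 1.5,"wx": 0,"wy": 0,"wz": 0},
    {"x": 4,"y": 0,"z": 1,"wx": 0,"wy": 0,"wz": 0},
    {"x": 3,"y": 0,"z": 0.5,"wx": 0,"wy": 0,"wz": 0},
    {"x": 0,"y": 0,"z": 0,"wx": 0,"wy": 0,"wz": 0},
    {"x": 0,"y": 0,"z": 0,"wx": 0,"wy": 0,"wz": 0}
  ]
}}

```text
time_s: 32.9
eef_pos: [0.4666, 0.2748, 0.092]
tool_rot: [179.8, 40.3, 173.9]
ft_force: [-0.0, -0.3, -0.7]
gripper_width: 0.274
```

```bash
python3 ret.py 0 0 0
```

```text
t 32.9 p [0.4666 0.2748 0.092 ] rpy [179.84  40.27 173.94] q [-19.2  24.4 -39.6 131.5  88.4  48.7 -44.3] F [-0.  -0.3 -0.7] T [0.18 0.61 0.01] w 0.274
rotvec tool [0.0015 0.0014 0.0003]
shift tool (now) [ 2.8 -0.3  3. ] after rot [ 2.8 -0.3  3. ]
[-19.  25. -39. 132.  89.  49. -45.] 4.348448280359235e-07
```

Emit:
{"op": "servo_tool", "data": {
  "motion": [
    {"x": 1.2,"y": -0.3,"z": 1,"wx": 0,"wy": 0,"wz": 0},
    {"x": 1.2,"y": 0,"z": 1,"wx": 0,"wy": 0,"wz": 0},
    {"x": 0,"y": 0,"z": 0,"wx": 0,"wy": 0,"wz": 0},
    {"x": 0,"y": 0,"z": 0,"wx": 0,"wy": 0,"wz": 0}
  ]
}}

```text
time_s: 33.23
eef_pos: [0.4661, 0.2744, 0.089]
tool_rot: [179.8, 40.3, 173.9]
ft_force: [0.1, -1.3, -0.0]
gripper_width: 0.273
```

```bash
python3 ret.py 0 0 0; python3 - <<'E'
from h import *
from station import *
c=camera("wrist"); crop(c,130,60,390,320,2,"pics/w25.png")
E
```

```text
t 33.2333 p [0.4661 0.2744 0.089 ] rpy [179.83  40.28 173.91] q [-19.3  24.8 -39.4 131.6  89.   48.8 -45. ] F [ 0.1 -1.3 -0. ] T [ 0.11  0.59 -0.01] w 0.273
rotvec tool [ 0.0013  0.0016 -0.0002]
shift tool (now) [0.6 0.2 0.9] after rot [0.6 0.2 0.9]
[-19.  25. -39. 132.  89.  49. -45.] 7.152057238128702e-08
```

View pics/w25.png

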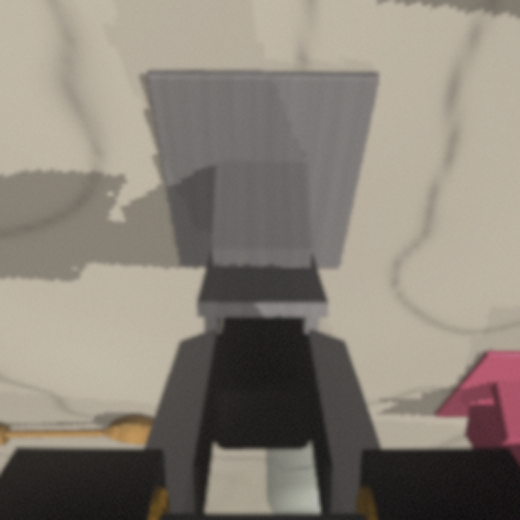

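The picture matches the one at pick-up (w15), with the key within 1 mm of its earlier seat. Releasing and backing out along the key's axis.

Emit:
{"op": "servo_tool", "data": {
  "motion": [
    {"x": 0.4,"y": 0,"z": 0.5,"wx": 0,"wy": 0,"wz": 0},
    {"x": 0,"y": 0,"z": 0,"wx": 0,"wy": 0,"wz": 0},
    {"x": 0,"y": 0,"z": 0,"wx": 0,"wy": 0,"wz": 0},
    {"x": 0,"y": 0,"z": 0,"wx": 0,"wy": 0,"wz": 0},
    {"x": 0,"y": 0,"z": 0,"wx": 0,"wy": 0,"wz": 0}
  ],
  "claw": 60
}}

```text
time_s: 33.7
eef_pos: [0.4662, 0.2744, 0.0884]
tool_rot: [179.8, 40.3, 173.9]
ft_force: [1.2, 0.4, -0.3]
gripper_width: 0.581
```

Emit:
{"op": "servo_tool", "data": {
  "motion": [
    {"x": 0,"y": 0,"z": -5,"wx": 0,"wy": 0,"wz": 0},
    {"x": 0,"y": 0,"z": -10,"wx": 0,"wy": 0,"wz": 0},
    {"x": 0,"y": 0,"z": -14,"wx": 0,"wy": 0,"wz": 0},
    {"x": 0,"y": 0,"z": -14,"wx": 0,"wy": 0,"wz": 0},
    {"x": 0,"y": 0,"z": -14,"wx": 0,"wy": 0,"wz": 0},
    {"x": 0,"y": 0,"z": -14,"wx": 0,"wy": 0,"wz": 0},
    {"x": 0,"y": 0,"z": -14,"wx": 0,"wy": 0,"wz": 0},
    {"x": 0,"y": 0,"z": -14,"wx": 0,"wy": 0,"wz": 0},
    {"x": 0,"y": 0,"z": -14,"wx": 0,"wy": 0,"wz": 0},
    {"x": 0,"y": 0,"z": 0,"wx": 0,"wy": 0,"wz": 0},
    {"x": 0,"y": 0,"z": 0,"wx": 0,"wy": 0,"wz": 0}
  ]
}}

```text
time_s: 34.62
eef_pos: [0.3936, 0.282, 0.1752]
tool_rot: [179.8, 40.4, 173.9]
ft_force: [0.2, -1.1, -0.9]
gripper_width: 0.599
```

```bash
python3 - <<'E'
from rest import *
from station import *
plan(None)
c=camera("wrist"); d=camera("side"); e=camera("scene")
Q=np.array([high+kn*.01+lr*.013,high+kn*.01-lr*.013,high-kn*.01+lr*.013,high-kn*.01-lr*.013])
crop(c,130,20,390,280,1.5,"pics/a.png",proj(c,Q));crop(d,165,225,245,305,4.87,"pics/b.png",proj(d,np.array([high,low])))
cv2.imwrite("pics/w26.png",np.hstack([cv2.imread("pics/a.png")[:389],cv2.imread("pics/b.png")[:389]]))
crop(e,90,130,410,280,2.5,"pics/s26.png")
E
```

```text
t 34.6167 p [0.3936 0.282  0.1752] rpy [179.77  40.37 173.91] q [-19.3   9.  -47.5 133.1  67.   49.6 -31.9] F [ 0.2 -1.1 -0.9] T [ 0.07  0.49 -0.02] w 0.599
```

View pics/w26.png

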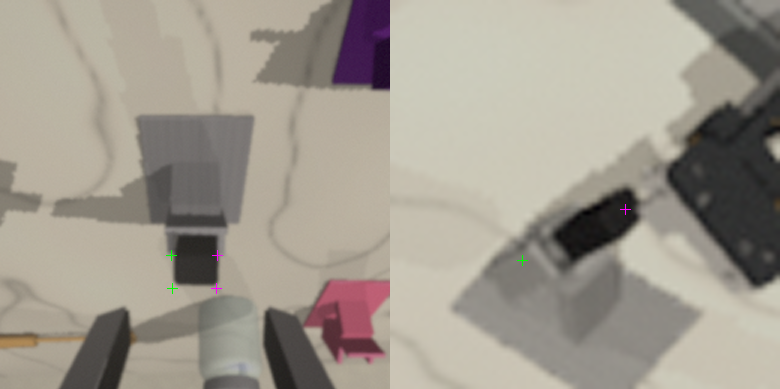

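View pics/s26.png

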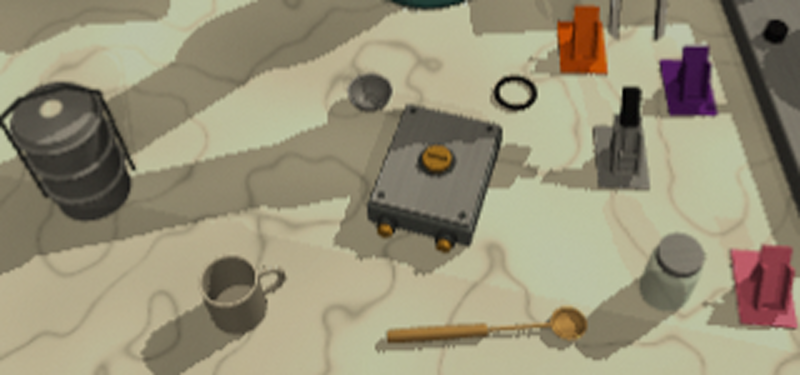

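The scene view shows the key in the grey rest, the cam slot crossing the box, and every bystander where it was. Handing in.

```bash
python3 -c "
from station import *
print(finish_job()); print(read_state()['time_s'])"
```

```text
the job is handed in; nothing more can be done
None
the job is handed in; nothing more can be done
```

The job is done and handed in at about 35 s of the 72 s limit; the hand-in gives no verdict.

**What I did:** I picked the key off the counter and laid it in the grey steel rest, then let go. I took it again by the end of its handle, along its axis, and put the blade in the cam slot, where it touched bottom at the expected depth. I turned the cam clockwise to the stop, laid the key back in the rest blade down, let go and backed away.

**Last checks:**
- **Cam:** the torque rose to 0.9 N·m with no further drop in height, so the stop was felt. Over the turn it sank about 4.6 mm, which fits about 1.2 rad from a start near 0.37 rad. Afterwards the slot lay within about 1° of the box's short edge, so it is square to the box's long side.
- **Key:** it was released within about 1 mm of where it had first lain in the rest. In the last wrist picture its end is within a few millimetres of where it belongs.
- **Bystanders:** they look unmoved in the scene picture, and the gripper was clear of everything.

**What disagreed:**
- The scene and side cameras placed the cam up to about 8 mm from the wrist camera's estimate when each was used alone. I relied mainly on the wrist camera, and the blade went in cleanly.
- My estimate of the cam's starting angle, 0.37 rad, is slightly above the stated maximum of 0.35. That is within my measuring error.
- In the last side picture the handle end sits about 2 pixels (a few mm) from its predicted mark. I put this down to that camera's offset.

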